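Right the spray can and hold the sprung station cover at its mark

TASK

Get the welding-nozzle station ready for a colleague to spray: stand the toppled spray can upright on the round black rubber mat, its whole base on the mat, and let go of it. Then take the station's spring-closed cover by its bar handle, lift it until the pointer on the cover stands level with the marker block on the quadrant, and finish holding it there without letting go. Set the can down rather than dropping it, and leave the marker and the tin and gauge block nearby where they are.

Things in the scene. Friction and masses are not known exactly. Their poses are not given: they have to be found in the camera images.
- spray_can: aerosol can lying on its side, can roll. Body 52 mm across for 168 mm from the base, then a 42 mm cap; 194 mm long, about 0.3 kg, centre of mass 80 to 105 mm from the base. Origin at the centre of its base, z towards the cap. Gripped lightly (4 N) across the body some 155 mm from the base and lifted, it swings between the pads until it hangs base down
- mat: round black rubber mat, 110 mm in diameter, 3 mm thick, fixed flat on the bench; origin at the centre of its underside, at bench height
- station: fixed grey sheet-steel box, 140 mm (its x) by 130 mm (its y) by 78 mm high, hinged cover on top. Origin at the centre of its underside; its -x side is the front, where the bar handle is; z up
- cover (a joint): angle of the cover in rad: 0 shut, grows as the front rises, up to 1.3. The hinge line is along the station's y at the rear top edge. A spring always closes it: lifting at the bar takes about 4 N when shut and 7 to 9 N at 0.8 rad; let go, it falls shut
- cover_hinge (a point): middle of the hinge line, on the cover; 66 mm behind the station's centre (+x) and 82 mm above the bench; the axes turn with the cover, y along the hinge, -x towards the bar
- cover_bar: bar handle: a freely turning black sleeve, 12 mm thick, 74 mm long, on a rod between two arms ahead of the cover's front edge, parallel to the hinge line; 33 mm free between it and the cover. Origin at the middle of the sleeve, 180 mm from the hinge line, 82 mm above the bench when shut; y along the bar. Grip it from above, fingers before and behind it; it turns on its rod as the cover rises
- pointer_tip (a point): middle of the thin pointer blade (3 mm thick) that sticks out from the cover's left (+y) front corner past the quadrant; 141 mm from the hinge line, 85 mm to the left of the cover's middle; axes turn with the cover
- marker (a joint): angle in rad at which the marker block is clamped on the quadrant, counted like the cover's angle: pointer and marker are level when joint cover equals joint marker. Set somewhere between 0.45 and 0.8; stays where it is
- marker_block (a point): centre of the small brass block, 17 mm tall along the arc, clamped on the graduated steel quadrant at the station's left (+y) side; 119 mm from the hinge line; its -x points away from the hinge line. The pointer passes just outside it
- dip_tin: bystander: round tin, 60 mm in diameter, 42 mm high; origin under its centre
- gauge_block: bystander: ground steel gauge block with a hole in its top, 28 by 70 (its y) by 22 mm high; origin under its centre

How it is judged:
By the outcome, as a careful person would: the job done as asked, in the order asked, and still so for the second after the job is handed in, while the arm keeps its last pose, push and grip.
It also fails if it takes over 61 s, if anything falls off the work surface, if the arm or the gripper's body presses on something with over 40 N, if the wrist force passes 120 N, or if a joint passes its speed limit or range.

ROBOT

A 7-joint arm with a two-finger parallel gripper is mounted at the origin on a cart in front of the work surface, level with it; the furniture and walls round the work are solid. World frame = base frame: x ahead of the robot, y to its left, z up, the work surface at z = 0. Lengths are in m, angles in rad, forces in N, time in s.
With the tool pointing down it reaches from about 0.4 to 0.875 m from the base axis. Payload 19.3 kg.
Tool frame: the origin (TCP) lies at the very end of the fingers, on their centre line; the grasp point (between the pads) lies 19 mm behind it; z points along the fingers, y is the line along which they close (so a half turn about z gives the same grasp; the last joint's range is limited). The gripper opens to 85 mm and grips with 20 to 120 N. Pads are 22 mm wide; open, the fingers measure 114 mm over their backs; the gripper's body (76 mm by 85 mm) begins 54 mm behind the grasp point. The pads swing forward as they close: fully open they stand 13 mm farther back than shut.
Start: joints at [1.208, 0.521, -0.036, 1.599, 0.021, 1.021, -0.113], TCP at [0.18, -0.598, 0.204] pointing down, gripper open.
Joint ranges: [-2.91, 2.91], [-0.3, 2.13], [-1.5, 1.42], [0.17, 2.43], [-1.26, 4.41], [0.16, 1.93], [-2.52, 2.52]. Speed limits (rad/s): [1.89, 1.89, 2.39, 2.39, 3.01, 3.01, 3.01].

INTERFACE

Orientations are given as [roll, pitch, yaw] about the fixed x, y, z axes, in that order (R = Rz(yaw) Ry(pitch) Rx(roll)).
In Python, from workcell import bot gives the robot as it stands.
- The arm moves only by the shell command python3 -m crank 'ROWS' [FORCE]. ROWS is a JSON object of lists of equal length, an entry for each row: "travel": the shift along the world's x, y, z in cm, a list of three; "turn": the turn, a rotation vector about the world's x, y, z in degrees, a list of three; "gripper": the closure, from 0 (fully open) to 1 (shut). A call has exactly 5 rows; each row is the pose to reach, as a shift and turn from the pose commanded when the call began; what a row does not reach only later rows make up. A row lasts 1/10 s, in which the tool goes at most 50 mm and 8.59 degrees, less where a joint would pass 70% of its speed; a pose out of reach is approached as far as the arm can. A call with a gripper value outside its range is refused whole. The fingers move at their own pace and stop on an object; FORCE is the grip in N (left out, the last holds). Time passes only in rows, so rows that repeat a pose let the fingers close, or fill a call up. It gives the time, the measured TCP pose, the force, the opening and the grip force at its end, in the units of the state.
- bot.observe(): the state, without advancing time (a new reading comes with each control period).
- bot.grab_frame(name): name is "side" or "top"; returns a dict with "pixels" (384x512x3 uint8, red, green, blue), "fx", "fy", "cx", "cy" (pixels), "extrinsics" (4x4, takes a point from world to camera coordinates). Camera axes: x right, y down, z forward; pixel columns grow to the right and rows downward; lengths in m; the calibration is good to about 2 mm. A picture is of the moment at which its call begins. There is no depth.
- bot.job_done(): hands the job in; it is judged then, once.
The state is a dict: "clock": time; "qpos": joint angles; "qd": joint speeds; "joint_efforts": joint torques, N m; "position": TCP position; "tool_rot": TCP orientation; "force": force on the tool from outside, world axes, zero at the start; "moment": the same for the moment, N m; "grip_width": finger opening in m; "finger_force": force on a finger pad.
Only numpy, scipy, OpenCV 4.12 (cv2) and the standard library are available. Lean on these libraries where they do the work, as an engineer would, in place of code of your own. Each camera call takes 0.05 s, during which the arm holds its last target. There are 200 camera calls.

## Working session

There is one attempt and no reset: what is moved stays moved. The work goes in short steps, Python scripts to look and compute and a shell command to move; the robot and the scene stay as the last step left them, time stands still between calls to the robot, and variables do not carry over. Pictures are saved under pics/ and viewed, at most 10 in all, crops included, and the job is handed in when it is done.

```bash
mkdir -p pics
cat > h.py <<'E'
import numpy as np, cv2
from workcell import bot
def ray(f,u,v):
    E=f["extrinsics"]; R=E[:3,:3]; t=E[:3,3]
    d=R.T@np.array([(u-f["cx"])/f["fx"],(v-f["cy"])/f["fy"],1]); return -R.T@t, d/np.linalg.norm(d)
def onz(f,u,v,z):
    c,d=ray(f,u,v); return c+d*(z-c[2])/d[2]
def proj(f,p):
    q=f["extrinsics"]@np.append(p,1); return np.array([f["fx"]*q[0]/q[2]+f["cx"],f["fy"]*q[1]/q[2]+f["cy"]])
def tri(f1,a,f2,b):
    c1,d1=ray(f1,*a); c2,d2=ray(f2,*b)
    s=np.linalg.lstsq(np.c_[d1,-d2],c2-c1,rcond=None)[0]
    p,q=c1+s[0]*d1,c2+s[1]*d2; return (p+q)/2, np.linalg.norm(p-q)
def save(f,n): cv2.imwrite("pics/"+n,f["pixels"][:,:,::-1])
E
python3 - <<'E'
from h import *
s=bot.observe(); print({k:np.round(v,3).tolist() for k,v in s.items()})
import pickle
F={}
for n in("side","top"):
    f=bot.grab_frame(n); save(f,n+"1.png"); F[n]=f; print(n,f["fx"],f["cx"],f["cy"],np.round(ray(f,256,192),3).tolist())
pickle.dump(F,open("F1.pkl","wb"))
a=np.hstack([F["side"]["pixels"],F["top"]["pixels"]])
E
```

```text
{'clock': 0.0, 'qpos': [1.208, 0.522, -0.036, 1.6, 0.021, 1.021, -0.113], 'qd': [0.001, -0.001, -0.0, 0.001, -0.001, 0.0, -0.0], 'joint_efforts': [0.001, -92.711, 1.98, -36.993, 0.018, 0.008, -0.0], 'position': [0.18, -0.598, 0.203], 'tool_rot': [-3.14, 0.0, 0.293], 'force': [0.535, 0.128, -0.389], 'moment': [-0.001, -0.026, 0.008], 'finger_force': 0.0, 'grip_width': 0.086}
side 365.3862532566546 258.566519006366 191.34292917504877 [[0.482, 0.946, 0.403], [0.08, -0.931, -0.356]]
top 395.8981231561038 253.17407097906363 194.68931851803995 [[0.362, 0.062, 1.072], [0.193, -0.006, -0.981]]
```

View pics/side1.png

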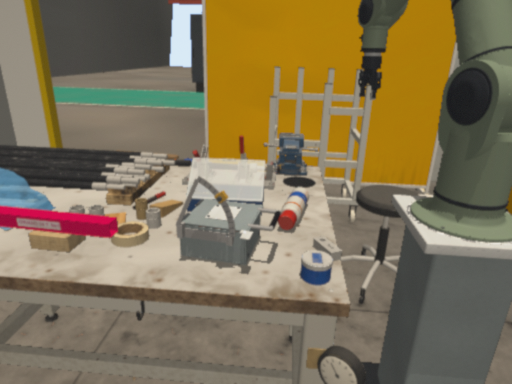

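View pics/top1.png

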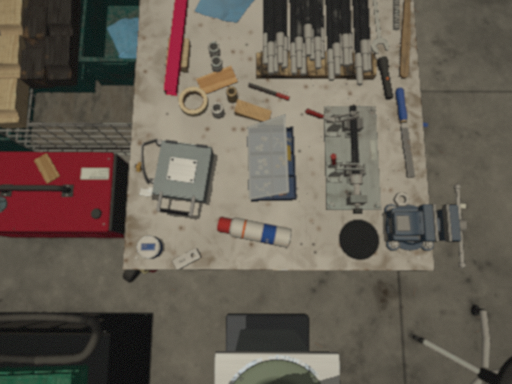

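Side view: the can lies at about (295,210), the station at (220,230), the quadrant and marker at about (222,195), and the mat at (299,182). Top view: the can runs from its cap at (222,225) to its base at (290,238), the mat is at (359,239), and the bar is near (180,212). Next I'll enlarge both.

Run:
```python
from h import *
import pickle
F=pickle.load(open("F1.pkl","rb"))
t=F["top"]["pixels"][120:280,125:405,::-1]; s=F["side"]["pixels"][165:285,165:345,::-1]
cv2.imwrite("pics/tc.png",cv2.resize(t,None,fx=2.85,fy=2.85,interpolation=cv2.INTER_CUBIC))
cv2.imwrite("pics/sc.png",cv2.resize(s,None,fx=4.4,fy=4.4,interpolation=cv2.INTER_CUBIC))
f=F["top"]
# mat
p=f["pixels"].astype(int)
m=(p.max(2)<45).astype(np.uint8); m[:,:320]=0;m[:,390:]=0;m[:210]=0;m[268:]=0
n,l,st,c=cv2.connectedComponentsWithStats(m); i=1+np.argmax(st[1:,4]); print("mat",st[i],c[i],onz(f,*c[i],0.003))
fs=F["side"];q=fs["pixels"].astype(int); m2=(q.max(2)<60).astype(np.uint8); m2[:,:270]=0;m2[:,325:]=0;m2[:174]=0;m2[190:]=0
n,l,st,c2=cv2.connectedComponentsWithStats(m2); j=1+np.argmax(st[1:,4]); print("mat side",st[j],c2[j],onz(fs,*c2[j],.003)); print(tri(f,c[i],fs,c2[j]))
```

```text
mat [ 340  221   38   38 1114] [358.56732496 239.28186715] [ 0.44387059 -0.22049613  0.003     ]
mat side [284 178  30   8 186] [298.53763441 181.50537634] [ 0.44094589 -0.21888988  0.003     ]
(array([ 0.44239069, -0.22045276,  0.00263958]), np.float64(0.003013321167550869))
```

View pics/tc.png

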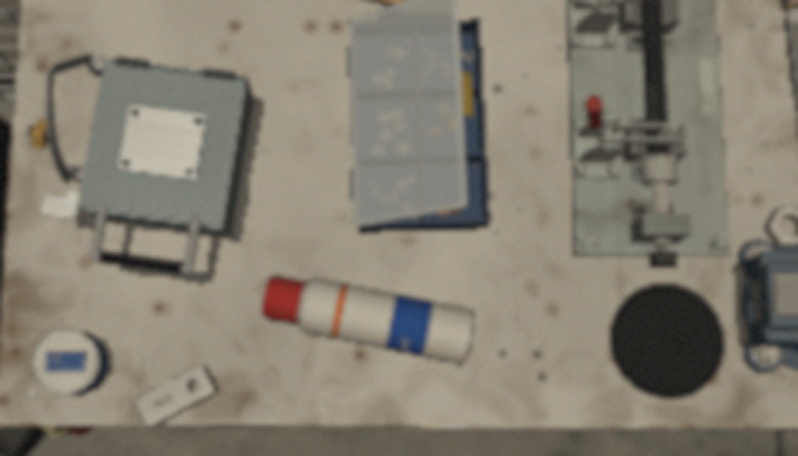

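View pics/sc.png

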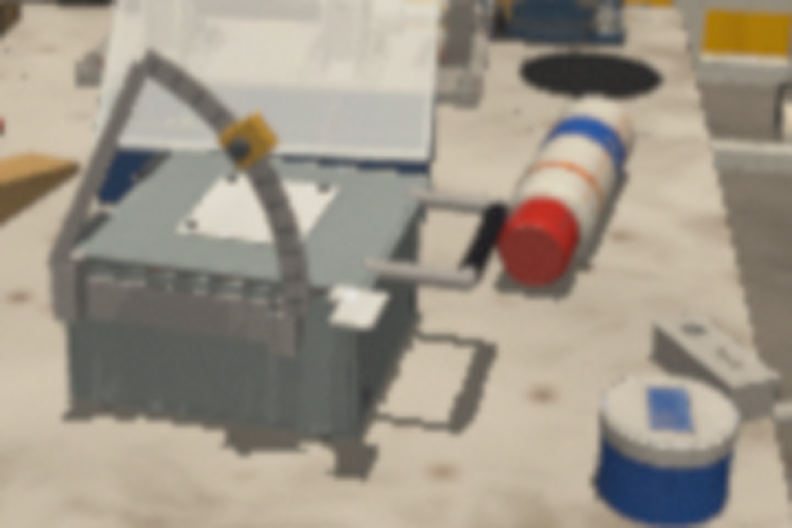

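The top crop shows the can with its cap at crop (280,298) and base at (470,338), the bar sleeve at about (142,265), the brass marker at (39,133), and the white pointer at (60,205). The side crop shows the bar at (488,242), the marker at (248,140), and the pointer at (360,305).

Run:
```python
from h import *
import pickle
F=pickle.load(open("F1.pkl","rb"));T=F["top"];S=F["side"]
def cent(f,mask,box,z=None):
    m=np.zeros(mask.shape,np.uint8);x0,x1,y0,y1=box;m[y0:y1,x0:x1]=mask[y0:y1,x0:x1]
    n,l,st,c=cv2.connectedComponentsWithStats(m);i=1+np.argmax(st[1:,4]);return c[i],(l==i).astype(np.uint8),st[i]
def hsv(f): return cv2.split(cv2.cvtColor(f["pixels"],cv2.COLOR_RGB2HSV).astype(np.int16) if 0 else cv2.cvtColor(f["pixels"],cv2.COLOR_RGB2HSV))
h,s,v=hsv(T);hs,ss,vs=hsv(S)
gold=lambda h,s,v:((h>12)&(h<30)&(s>130)&(v>70))
a,_,st=cent(T,gold(h,s,v),(128,150,155,180));b,_,st2=cent(S,gold(hs,ss,vs),(212,232,186,208));print("gold",a,st,b,st2);mk,e=tri(T,a,S,b);print("marker",mk,e)
# can: red cap, blue band
red=lambda h,s,v:((h<8)|(h>172))&(s>130)&(v>60)
blue=lambda h,s,v:(h>105)&(h<125)&(s>120)
rt,_,q1=cent(T,red(h,s,v),(210,240,210,240));rs,_,q2=cent(S,red(hs,ss,vs),(275,305,200,235));print(rt,q1,rs,q2,tri(T,rt,S,rs))
bt,_,q1=cent(T,blue(h,s,v),(255,285,215,250));bs,_,q2=cent(S,blue(hs,ss,vs),(280,315,185,212));print(bt,q1,bs,q2,tri(T,bt,S,bs))
# can outline
m=(v>125)|((s>120)&(v>60)); 
bg=((s<60)&(v<175)); 
c,mm,st=cent(T,cv2.morphologyEx(((v>190)|red(h,s,v)|blue(h,s,v)).astype(np.uint8),cv2.MORPH_CLOSE,np.ones((3,3))),(212,297,208,255));print("can",c,st)
r=cv2.minAreaRect(cv2.findNonZero(mm));bx=cv2.boxPoints(r);print(r);print(np.round([onz(T,*p,0.026) for p in bx],3).tolist())
# cover
cov=((h>75)&(h<115)&(s>20)&(v>70)&(v<150));c,mm,st=cent(T,cov|((v>190)),(145,225,135,205));print("cover",c,st)
r=cv2.minAreaRect(cv2.findNonZero(cv2.morphologyEx(mm,cv2.MORPH_OPEN,np.ones((7,7)))));bx=cv2.boxPoints(r);print(r);print(np.round([onz(T,*p,0.083) for p in bx],3).tolist())
# bar
for z,vv in(("top",(T,v,(158,205,200,222))),("side",(S,vs,(268,285,208,232)))):
    f,V,B=vv;c,mm,st=cent(f,V<55,B);r=cv2.minAreaRect(cv2.findNonZero(mm));print(z,c,st,r)
    if z=="top":ct=c
print("bar",tri(T,ct,S,c))
print([hex(0)],T["pixels"][205:220,175].tolist())
```

```text
gold [138.16666667 167.04166667] [136 163   5   8  24] [221.76363636 195.74545455] [216 192  11  10  55]
marker [0.59908415 0.33727525 0.15873322] 0.004106257384959379
[223.65384615 224.63461538] [218 218  13  15 156] [286.89513109 219.31086142] [278 210  18  20 267] (array([0.47706284, 0.14149473, 0.02887342]), np.float64(0.003842401161691259))
[268.37349398 233.27108434] [262 225  13  18 166] [297.87096774 193.74193548] [292 192  12   5  31] (array([0.4517896 , 0.02424485, 0.05193909]), np.float64(0.005576084592961609))
can [268.35119048 233.32738095] [262 225  13  18 168]
((268.34613037109375, 233.76925659179688), (10.78638744354248, 16.669872283935547), 11.309932708740234)
[[0.437, 0.041, 0.026], [0.48, 0.033, 0.026], [0.475, 0.005, 0.026], [0.431, 0.014, 0.026]]
cover [185.48087432 172.08743169] [172 160  23  21 183]Traceback (most recent call last):
  File "<stdin>", line 23, in <module>
cv2.error: OpenCV(4.12.0) /io/opencv/modules/imgproc/src/convhull.cpp:143: error: (-215:Assertion failed) total >= 0 && (depth == CV_32F || depth == CV_32S) in function 'convexHull'
```

Run:
```python
from h import *
import pickle
F=pickle.load(open("F1.pkl","rb"));T=F["top"];S=F["side"]
P=T["pixels"]
a=onz(T,223.65,224.63,.026);b=onz(T,268.37,233.27,.026);print("cap,band",a,b)
u=(b-a)/np.linalg.norm(b-a);print("axis yaw cap dir",np.degrees(np.arctan2(-u[1],-u[0])))
for d in np.arange(-.03,.0,.004):print("c",round(d,3),P[tuple(np.round(proj(T,a+u*d)[::-1]).astype(int))].tolist())
for d in np.arange(.13,.21,.005):print("b",round(d,3),P[tuple(np.round(proj(T,a+u*d)[::-1]).astype(int))].tolist())
print("row175",[P[175,c].tolist() for c in range(148,216,3)])
print("col178",[P[r,178].tolist() for r in range(136,224,2)])
```

```text
cap,band [0.47932609 0.14162699 0.026     ] [0.45692895 0.02307838 0.026     ]
axis yaw cap dir 79.3013309953389
c -0.03 [157, 147, 131]
c -0.026 [156, 148, 130]
c -0.022 [149, 135, 119]
c -0.018 [143, 111, 98]
c -0.014 [141, 66, 59]
c -0.01 [147, 46, 40]
c -0.006 [147, 44, 37]
c -0.002 [149, 49, 43]
b 0.13 [39, 71, 119]
b 0.135 [71, 85, 120]
b 0.14 [166, 159, 144]
b 0.145 [179, 170, 150]
b 0.15 [180, 171, 152]
b 0.155 [178, 170, 151]
b 0.16 [178, 170, 151]
b 0.165 [177, 170, 150]
b 0.17 [179, 172, 153]
b 0.175 [164, 156, 141]
b 0.18 [152, 145, 129]
b 0.185 [158, 149, 131]
b 0.19 [160, 150, 133]
b 0.195 [159, 150, 132]
b 0.2 [159, 150, 132]
b 0.205 [161, 153, 136]
row175 [[153, 145, 127], [159, 150, 132], [152, 145, 130], [122, 126, 116], [122, 126, 116], [121, 125, 115], [140, 139, 128], [171, 166, 152], [190, 185, 170], [190, 184, 169], [191, 185, 170], [191, 186, 170], [191, 186, 170], [191, 186, 171], [193, 188, 172], [188, 184, 170], [119, 123, 113], [122, 125, 116], [123, 126, 116], [121, 124, 116], [49, 49, 48], [82, 78, 70], [134, 127, 112]]
col178 [[165, 158, 139], [167, 159, 141], [166, 157, 139], [130, 127, 115], [110, 111, 104], [123, 127, 117], [123, 127, 118], [123, 127, 117], [124, 126, 118], [122, 125, 116], [122, 126, 116], [172, 170, 156], [189, 183, 168], [188, 184, 168], [184, 179, 163], [185, 181, 166], [189, 183, 168], [187, 182, 168], [189, 183, 168], [190, 185, 169], [193, 187, 172], [191, 185, 169], [173, 170, 156], [128, 131, 121], [124, 128, 119], [125, 129, 119], [125, 129, 120], [128, 131, 121], [128, 132, 122], [126, 129, 118], [118, 122, 113], [62, 63, 59], [108, 103, 91], [166, 157, 138], [167, 157, 139], [168, 158, 141], [168, 160, 141], [111, 104, 92], [31, 31, 30], [50, 49, 45], [112, 106, 94], [166, 157, 140], [166, 158, 141], [165, 157, 139]]
```

```bash
python3 -m crank '{"travel":[[15,15,8],[15,15,8],[15,15,8],[15,15,8],[15,15,8]],"turn":[[0,0,31],[0,0,31],[0,0,31],[0,0,31],[0,0,31]],"gripper":[0,0,0,0,0]}'
python3 -m crank '{"travel":[[14,15,0],[14,15,0],[14,15,0],[14,15,0],[14,15,0]],"turn":[[0,0,31],[0,0,31],[0,0,31],[0,0,31],[0,0,31]],"gripper":[0,0,0,0,0]}'
python3 -m crank '{"travel":[[0,21,0],[0,21,0],[0,21,0],[0,21,0],[0,21,0]],"turn":[[0,0,0],[0,0,0],[0,0,0],[0,0,0],[0,0,0]],"gripper":[0,0,0,0,0]}'
python3 -m crank '{"travel":[[0,21,-8],[0,21,-8],[0,21,-8],[0,21,-8],[0,21,-8]],"turn":[[0,0,0],[0,0,0],[0,0,0],[0,0,0],[0,0,0]],"gripper":[0,0,0,0,0]}'
python3 - <<'E'
from h import *
import pickle
F=pickle.load(open("F1.pkl","rb"));T=F["top"];S=F["side"]
# bar sleeve: dark pixels vs its floor shadow; list dark pixel rows
for nm,f,(x0,x1,y0,y1) in(("T",T,(155,205,200,222)),("S",S,(264,286,206,236))):
    v=f["pixels"].max(2); 
    for y in range(y0,y1): print(nm,y,"".join("#" if k<45 else "+" if k<75 else "." for k in v[y,x0:x1]))
s=bot.observe();print(s["position"],s["tool_rot"],s["qpos"])
E
```

```text
clock: 0.6
position: [0.3333, -0.4456, 0.2854]
tool_rot: [3.14, -0.001, 0.841]
force: [-0.3, -0.1, -0.7]
grip_width: 0.0855
finger_force: 0.0
clock: 1.1
position: [0.4741, -0.2929, 0.2839]
tool_rot: [3.141, -0.002, 1.386]
force: [-1.6, -1.0, -0.3]
grip_width: 0.0856
finger_force: 0.0
clock: 1.6
position: [0.4701, -0.0832, 0.2843]
tool_rot: [3.141, -0.001, 1.381]
force: [-0.4, -0.9, 0.2]
grip_width: 0.0854
finger_force: 0.0
clock: 2.1
position: [0.4693, 0.1251, 0.2027]
tool_rot: [-3.14, -0.001, 1.378]
force: [0.5, -2.0, 0.8]
grip_width: 0.0853
finger_force: 0.0
T 200 ................................++++....+++.....++
T 201 ........................................++++++++++
T 202 ............................................++++++
T 203 ..................................................
T 204 ..................................................
T 205 ..................................................
T 206 ..................................................
T 207 ..................................................
T 208 ..................................................
T 209 .....+++++++++
[... 1062 characters left out ...]
......
S 218 ..........+###........
S 219 .........+###+........
S 220 .........+###+........
S 221 ........+###+.........
S 222 ........+###..........
S 223 .......+###+..........
S 224 .......++##...........
S 225 .........++...........
S 226 ......................
S 227 ......................
S 228 ......................
S 229 ......................
S 230 ......................
S 231 ......................
S 232 ......................
S 233 ......................
S 234 ......................
S 235 ......................
[0.46930678 0.12508308 0.20271985] [-3.14002759e+00 -6.14298817e-04  1.37794606e+00] [ 0.10175179  0.3528687  -0.60681887  1.9346363   0.24677608  0.92885763
 -0.81834452]
```

```bash
python3 -m crank '{"travel":[[0.5,-0.15,-3],[0.5,-0.15,-7],[0.5,-0.15,-11],[0.5,-0.15,-13],[0.5,-0.15,-14]],"turn":[[0,0,0.5],[0,0,0.5],[0,0,0.5],[0,0,0.5],[0,0,0.5]],"gripper":[0,0,0,0,0]}'
python3 -m crank '{"travel":[[0,0,-1.5],[0,0,-3],[0,0,-4.5],[0,0,-5.8],[0,0,-5.8]],"turn":[[0,0,0],[0,0,0],[0,0,0],[0,0,0],[0,0,0]],"gripper":[0,0,0,0,0]}'
python3 - <<'E'
from h import *
import pickle
F=pickle.load(open("F1.pkl","rb"));T=F["top"];S=F["side"]
print("barL",tri(T,(160.5,210),S,(272.5,224.5)));print("barR",tri(T,(187.5,213.5),S,(277.5,212)));print("bar",tri(T,(174.2,211.8),S,(275,218.2)))
A=onz(T,160.5,210,.082);B=onz(T,187.5,213.5,.082);print(A,B,np.linalg.norm(A-B))
# cover corners by eye in the crop: left/right edges
for c in((108,62),(246,80),(222,234),(80,214)):
    print(c,onz(T,125+c[0]/2.85,120+c[1]/2.85,.083))
f=bot.grab_frame("top");
cv2.imwrite("pics/g1.png",cv2.resize(f["pixels"][190:260,200:310,::-1],None,fx=5,fy=5,interpolation=cv2.INTER_CUBIC))
f=bot.grab_frame("side");save(f,"side_g1.png")
print(bot.observe()["position"])
E
```

```text
clock: 2.6
position: [0.4744, 0.1197, 0.0621]
tool_rot: [-3.139, 0.001, 1.384]
force: [0.1, 0.3, 0.7]
grip_width: 0.0853
finger_force: 0.0
clock: 3.1
position: [0.475, 0.1199, 0.0051]
tool_rot: [-3.14, 0.001, 1.384]
force: [-0.1, -0.1, 0.7]
grip_width: 0.0854
finger_force: 0.0
barL (array([0.50634465, 0.29635028, 0.08773068]), np.float64(0.004560436115234842))
barR (array([0.49865269, 0.22862505, 0.08515087]), np.float64(0.0035096301437617257))
bar (array([0.50259003, 0.26213404, 0.08575999]), np.float64(0.0038054875350839188))
[0.50949983 0.29771074 0.082     ] [0.50086388 0.22912822 0.082     ] 0.06912409966602479
(108, 62) [0.68932659 0.29983686 0.083     ]
(246, 80) [0.67268671 0.17302702 0.083     ]
(222, 234) [0.53002136 0.19095533 0.083     ]
(80, 214) [0.54758976 0.31820951 0.083     ]
[0.47556187 0.12020204 0.00634695]
```

```bash
python3 -m crank '{"travel":[[0,0,0],[0,0,0],[0,0,0],[0,0,0],[0,0,0]],"turn":[[0,0,0],[0,0,0],[0,0,0],[0,0,0],[0,0,0]],"gripper":[1,1,1,1,1]}' 4
python3 -m crank '{"travel":[[0,0,0],[0,0,0],[0,0,0],[0,0,0],[0,0,0]],"turn":[[0,0,0],[0,0,0],[0,0,0],[0,0,0],[0,0,0]],"gripper":[1,1,1,1,1]}' 4
```

```text
clock: 3.7
position: [0.4756, 0.1202, 0.0067]
tool_rot: [3.141, -0.0, 1.383]
force: [-3.3, -0.6, 12.5]
grip_width: 0.0458
finger_force: 19.5
clock: 4.2
position: [0.4756, 0.1202, 0.0067]
tool_rot: [3.141, -0.0, 1.383]
force: [-4.4, 0.7, 10.6]
grip_width: 0.0456
finger_force: 19.5
```

View pics/side_g1.png

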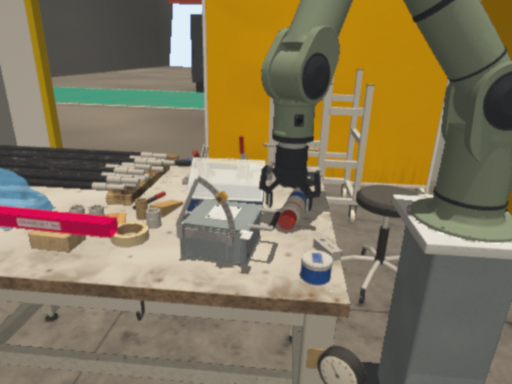

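The picture shows the fingers straddling the can at about (290,200), with the cap at (290,218). The width reads 46 mm against the 52 mm body, so I'll look closer.

Run:
```python
from h import *
f=bot.grab_frame("side")
a=cv2.resize(f["pixels"][165:240,245:335,::-1],None,fx=5.5,fy=5.5,interpolation=cv2.INTER_CUBIC)
g=bot.grab_frame("top")
h,s,v=cv2.split(cv2.cvtColor(f["pixels"],cv2.COLOR_RGB2HSV))
m=(((h<8)|(h>172))&(s>130)&(v>60)).astype(np.uint8);m[:,:270]=0;m[:,315:]=0;m[:195]=0;m[240:]=0
print("red",cv2.boundingRect(m))
print(proj(f,[.4753,.1205,.026]),proj(f,[.476,.120,.006]))
cv2.imwrite("pics/grip.png",a)
```

```text
red (277, 210, 18, 19)
[286.92343345 216.68054209] [286.19461302 223.88200148]
```

View pics/grip.png

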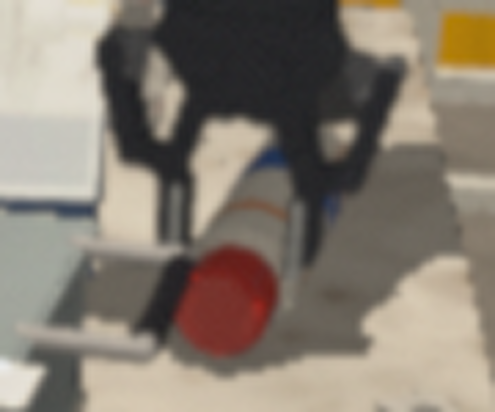

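The pads sit high on the can: the red cap is at crop (225,300) and the right pad ends near (290,300). I'll reopen, go 4 mm lower and close again.

```bash
python3 -m crank '{"travel":[[0,0,0],[0,0,0],[0,0,0],[0,0,-0.4],[0,0,-0.4]],"turn":[[0,0,0],[0,0,0],[0,0,0],[0,0,0],[0,0,0]],"gripper":[0.15,0.15,0.15,0.15,0.15]}' 20
python3 -m crank '{"travel":[[0,0,0],[0,0,0],[0,0,0],[0,0,0],[0,0,0]],"turn":[[0,0,0],[0,0,0],[0,0,0],[0,0,0],[0,0,0]],"gripper":[1,1,1,1,1]}' 20
python3 -m crank '{"travel":[[0,0,0],[0,0,0],[0,0,0],[0,0,0],[0,0,0]],"turn":[[0,0,0],[0,0,0],[0,0,0],[0,0,0],[0,0,0]],"gripper":[1,1,1,1,1]}' 20
```

```text
clock: 4.8
position: [0.4751, 0.12, 0.0015]
tool_rot: [-3.141, 0.0, 1.384]
force: [0.7, 0.3, -0.4]
grip_width: 0.0725
finger_force: 0.0
clock: 5.3
position: [0.4755, 0.1201, 0.0022]
tool_rot: [3.141, -0.0, 1.384]
force: [-0.6, -0.8, 6.0]
grip_width: 0.0488
finger_force: 19.9
clock: 5.8
position: [0.4755, 0.1201, 0.0022]
tool_rot: [3.141, -0.0, 1.384]
force: [-1.2, -0.7, 5.4]
grip_width: 0.0486
finger_force: 19.9
```

```bash
python3 -m crank '{"travel":[[0,0,0],[0,0,0],[0,0,-0.2],[0,0,-0.4],[0,0,-0.4]],"turn":[[0,0,0],[0,0,0],[0,0,0],[0,0,0],[0,0,0]],"gripper":[0.25,0.25,0.25,0.25,0.25]}' 20
python3 -m crank '{"travel":[[0,0,0],[0,0,0],[0,0,0],[0,0,0],[0,0,0]],"turn":[[0,0,0],[0,0,0],[0,0,0],[0,0,0],[0,0,0]],"gripper":[1,1,1,1,1]}' 20
python3 -m crank '{"travel":[[0,0,0],[0,0,0],[0,0,0],[0,0,0],[0,0,0]],"turn":[[0,0,0],[0,0,0],[0,0,0],[0,0,0],[0,0,0]],"gripper":[1,1,1,1,1]}' 20
```

```text
clock: 6.3
position: [0.4752, 0.1201, -0.0023]
tool_rot: [-3.141, 0.0, 1.384]
force: [-0.0, -0.6, -0.5]
grip_width: 0.0642
finger_force: 0.0
clock: 6.8
position: [0.4754, 0.1201, -0.0018]
tool_rot: [3.141, 0.0, 1.384]
force: [-2.6, -0.6, 5.8]
grip_width: 0.0502
finger_force: 20.2
clock: 7.3
position: [0.4754, 0.1201, -0.0019]
tool_rot: [3.142, 0.0, 1.384]
force: [-1.3, -1.1, 5.8]
grip_width: 0.0503
finger_force: 20.2
```

```bash
python3 -m crank '{"travel":[[0,0,0],[0,0,0],[0,0,-0.2],[0,0,-0.4],[0,0,-0.4]],"turn":[[0,0,0],[0,0,0],[0,0,0],[0,0,0],[0,0,0]],"gripper":[0.27,0.27,0.27,0.27,0.27]}' 20
python3 -m crank '{"travel":[[0,0,0],[0,0,0],[0,0,0],[0,0,0],[0,0,0]],"turn":[[0,0,0],[0,0,0],[0,0,0],[0,0,0],[0,0,0]],"gripper":[1,1,1,1,1]}' 20
python3 -m crank '{"travel":[[0,0,0],[0,0,0],[0,0,0],[0,0,0],[0,0,0]],"turn":[[0,0,0],[0,0,0],[0,0,0],[0,0,0],[0,0,0]],"gripper":[1,1,1,1,1]}' 20
```

```text
clock: 7.8
position: [0.4752, 0.12, -0.0064]
tool_rot: [-3.141, 0.0, 1.384]
force: [0.1, 0.3, -0.2]
grip_width: 0.0624
finger_force: 0.0
clock: 8.3
position: [0.4753, 0.1201, -0.0059]
tool_rot: [-3.142, 0.0, 1.383]
force: [-2.1, -0.5, 6.0]
grip_width: 0.0507
finger_force: 20.3
clock: 8.8
position: [0.4753, 0.1201, -0.0059]
tool_rot: [-3.142, 0.0, 1.384]
force: [-1.4, -0.3, 6.2]
grip_width: 0.0511
finger_force: 20.3
```

```bash
python3 -m crank '{"travel":[[0,0,1],[0,-0.2,2.5],[0,-0.4,4],[0,-0.6,5.5],[0,-0.8,7]],"turn":[[0,0,0],[0,0,0],[0,0,0],[0,0,0],[0,0,0]],"gripper":[1,1,1,1,1]}' 20
python3 - <<'E'
from h import *
f=bot.grab_frame("side")
g=bot.grab_frame("top")
a=f["pixels"][100:250,235:345,::-1];b=g["pixels"][180:280,200:310,::-1]
cv2.imwrite("pics/l1.png",np.vstack([cv2.resize(x,None,fx=2.4,fy=2.4,interpolation=cv2.INTER_CUBIC) for x in(a,b)]))
E
```

```text
clock: 9.3
position: [0.4753, 0.112, 0.0651]
tool_rot: [-3.142, -0.0, 1.384]
force: [-0.4, 0.2, -2.2]
grip_width: 0.0508
finger_force: 21.2
```

View pics/l1.png

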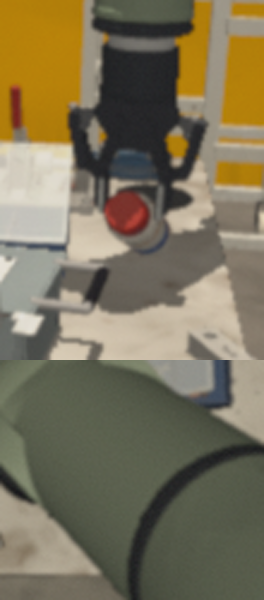

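The can is held with its cap at crop (125,212) and its base lower right at (150,240). The base still rests on the bench, so the can is tilting in the pads. I'll keep lifting.

```bash
python3 -m crank '{"travel":[[0,-0.3,1.5],[0,-0.7,3],[0,-1.2,4.5],[0,-1.9,6],[0,-2.5,7]],"turn":[[0,0,0],[0,0,0],[0,0,0],[0,0,0],[0,0,0]],"gripper":[1,1,1,1,1]}' 20
python3 -m crank '{"travel":[[0,-0.5,1],[0,-1,2],[0,-1,4],[0,-1,6],[0,-1,6]],"turn":[[0,0,0],[0,0,0],[0,0,0],[0,0,0],[0,0,0]],"gripper":[1,1,1,1,1]}' 20
python3 - <<'E'
from h import *
f=bot.grab_frame("side")
a=f["pixels"][70:240,235:345,::-1]
cv2.imwrite("pics/l2.png",cv2.resize(a,None,fx=3.5,fy=3.5,interpolation=cv2.INTER_CUBIC))
E
```

```text
clock: 9.9
position: [0.4754, 0.0868, 0.1344]
tool_rot: [3.141, -0.0, 1.384]
force: [0.3, -0.4, -3.0]
grip_width: 0.0478
finger_force: 20.3
clock: 10.4
position: [0.4764, 0.0773, 0.1959]
tool_rot: [3.139, -0.001, 1.383]
force: [0.2, 0.6, -3.6]
grip_width: 0.0479
finger_force: 20.7
```

View pics/l2.png

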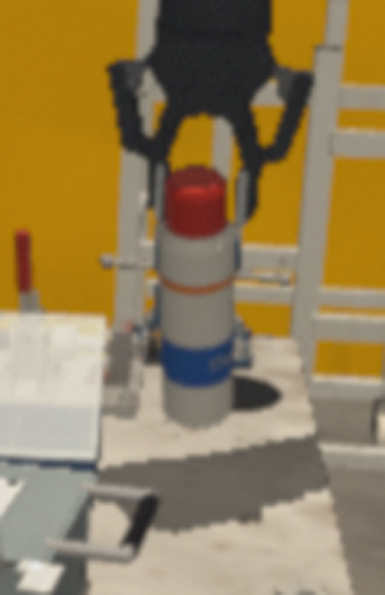

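The can hangs base down. In the crop the cap top is at (195,170), the cap's lower edge at (195,235), and the front edge of the base at (198,425). Next I'll estimate the grip height and tilt.

Run:
```python
from h import *
f=bot.grab_frame("side");s=bot.observe();print(s["position"],s["force"],s["moment"],s["grip_width"])
def ony(u,v,y):
    c,d=ray(f,u,v);return c+d*(y-c[1])/d[1]
h,sa,v=cv2.split(cv2.cvtColor(f["pixels"],cv2.COLOR_RGB2HSV))
col=f["pixels"][:,291].astype(int)
print([(r,col[r].tolist()) for r in list(range(114,122))+list(range(134,142))+list(range(164,194,1))])
for y in(.06,.077,.095):
    print(y,"base",ony(291.6,191,y+.026),"capbot",ony(291,137,y+.021),"captop",ony(291,118,y+0))
# projected vertical can with axis (0.476,.077)
for z0 in(.04,.05,.06): print(z0,[np.round(proj(f,[.476,.077+dy,z0+dz]),1).tolist() for dz,dy in((0,.026),(.168,.026),(.168,.021),(.194,.021),(.194,-.021))])
```

```text
[0.4753088  0.07682882 0.19373151] [-0.0060279   0.16642192 -3.98907199] [0.00512848 0.04097888 0.02952423] 0.04770387243214881
[(114, [176, 128, 10]), (115, [177, 129, 10]), (116, [174, 126, 10]), (117, [160, 111, 12]), (118, [123, 71, 34]), (119, [108, 48, 40]), (120, [106, 44, 39]), (121, [107, 44, 40]), (134, [113, 35, 29]), (135, [112, 36, 29]), (136, [113, 37, 32]), (137, [112, 43, 38]), (138, [117, 78, 69]), (139, [129, 115, 104]), (140, [136, 130, 117]), (141, [137, 130, 118]), (164, [129, 123, 111]), (165, [129, 123, 112]), (166, [130, 123, 112]), (167, [128, 123, 111]), (168, [128, 122, 110]), (169, [115, 111, 107]), (170, [73, 80, 98]), (171, [40, 60, 95]), (172, [29, 56, 95]), (173, [31, 56, 94]), (174, [30, 56, 95]), (175, [30, 55, 94]), (176, [29, 56, 95]), (177, [31, 57, 96]), (178, [32, 57, 96]), (179, [32, 57, 95]), (180, [50, 65, 96]), (181, [85, 89, 100]), (182, [120, 116, 109]), (183, [129, 124, 112]), (184, [130, 123, 112]), (185, [129, 124, 112]), (186, [129, 123, 111]), (187, [130, 124, 112]), (188, [129, 124, 111]), (189, [129, 123, 111]), (190, [129, 124, 112]), (191, [130, 124, 112]), (192, [138, 131, 117]), (193, [164, 153, 135])]
0.06 base [0.4673106 0.086     0.0814659] capbot [0.47697256 0.081      0.21687493] captop [0.47960977 0.06       0.25843701]
0.077 base [0.46760616 0.103      0.08781278] capbot [0.47707663 0.098      0.22052545] captop [0.47966081 0.077      0.26120403]
0.095 base [0.46791911 0.121      0.09453301] capbot [0.47718683 0.116      0.22439071] captop [0.47971485 0.095      0.26413382]
0.04 [[287.1, 208.7], [291.1, 142.8], [291.1, 142.3], [291.8, 131.3], [291.9, 127.9]]
0.05 [[287.3, 205.0], [291.4, 138.5], [291.4, 138.1], [292.1, 127.0], [292.1, 123.8]]
0.06 [[287.5, 201.3], [291.6, 134.3], [291.7, 133.9], [292.3, 122.7], [292.4, 119.6]]
```

```bash
cat >> h.py <<'E'
from scipy.optimize import least_squares
def tilt(f,G,yaw,rows):
    # rows: cap top (farthest/top outline), cap bottom front, base front; unknown: tilt, grip distance s from base
    h=np.array([np.cos(yaw),np.sin(yaw),0]);z=np.array([0,0,1.])
    def circ(c,n1,n2,r,): 
        return np.array([proj(f,c+r*(np.cos(a)*n1+np.sin(a)*n2))[1] for a in np.linspace(0,2*np.pi,60)])
    def res(p):
        t,s,g=p; ax=np.cos(t)*z+np.sin(t)*h; n1=np.cos(t)*h-np.sin(t)*z; n2=np.cross(ax,n1)
        B=G+g*.01*z-s*ax
        return [circ(B+.194*ax,n1,n2,.020).min()-rows[0],circ(B+.168*ax,n1,n2,.021).max()-rows[1],circ(B,n1,n2,.026).max()-rows[2],(s-.155)/.003,g/.4]
    r=least_squares(res,[0,.155,0]);return r
E
python3 - <<'E'
from h import *
f=bot.grab_frame("side");s=bot.observe()
G=np.array([.4753,.0768,.1937+.025])
r=tilt(f,G,np.radians(79.3),(117.8,138,191.8));print(np.degrees(r.x[0]),r.x[1:],r.fun)
print(s["position"],s["tool_rot"])
E
```

```text
22.677398657801664 [ 0.15575363 -0.17394046] [ 0.51370552 -0.62284053 -0.17909621  0.2512102  -0.43485114]
[0.47502568 0.07683323 0.19330227] [-3.14089727e+00  4.13685368e-04  1.38350364e+00]
```

```bash
python3 -m crank '{"travel":[[-0.6,-3,1],[-1.2,-6,1],[-1.8,-10,1],[-2.4,-14,1],[-3.1,-18,1]],"turn":[[5,-0.9,0],[10,-1.9,0],[15,-2.8,0],[20,-3.8,0],[22.3,-4.2,0]],"gripper":[1,1,1,1,1]}' 20
python3 - <<'E'
from h import *
import pickle
F=pickle.load(open("F1.pkl","rb"));S=F["side"]
for y in(-.27,-.3,-.33):
    c,d=ray(S,290,135);print(y,(c+d*(y-c[1])/d[1]))
f=bot.grab_frame("side");s=bot.observe();print(s["position"],s["tool_rot"],s["grip_width"])
a=f["pixels"][70:240,235:345,::-1]
cv2.imwrite("pics/l3.png",cv2.resize(a,None,fx=3.5,fy=3.5,interpolation=cv2.INTER_CUBIC))
E
```

```text
clock: 11.05
position: [0.4498, -0.0676, 0.2023]
tool_rot: [-3.134, -0.372, 1.383]
force: [1.4, 0.1, -2.7]
grip_width: 0.0469
finger_force: 20.2
-0.27 [ 0.47856287 -0.27        0.14810788]
-0.3 [ 0.47847142 -0.3         0.14182868]
-0.33 [ 0.47837997 -0.33        0.13554949]
[ 0.44811145 -0.07761167  0.20080696] [-3.13325788 -0.37392334  1.37066169] 0.046738697453123396
```

View pics/l3.png

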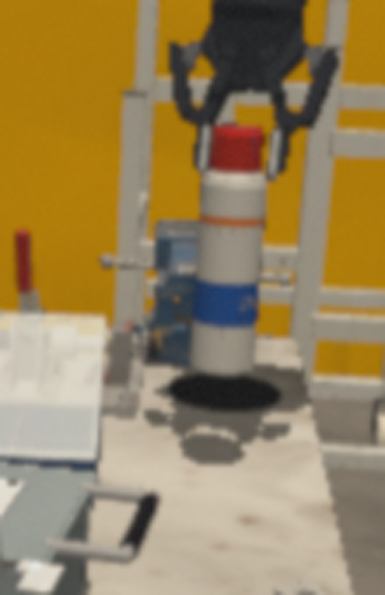

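The can now looks vertical; the base front in the crop is at (222,375) and the mat at (225,390). I'll move over the mat and check the tilt numerically.

```bash
python3 -m crank '{"travel":[[0,-4,0],[0,-8,-1],[0,-10.8,-3],[0,-10.8,-4],[0,-10.8,-4]],"turn":[[0,0,0],[0,0,0],[0,0,0],[0,0,0],[0,0,0]],"gripper":[1,1,1,1,1]}' 20
python3 - <<'E'
from h import *
f=bot.grab_frame("side");s=bot.observe();p=s["position"];print(p,s["tool_rot"],s["grip_width"],s["force"])
R=np.array(cv2.Rodrigues(np.zeros(3))[0])
from scipy.spatial.transform import Rotation as Ro
t=Ro.from_euler("xyz",s["tool_rot"]).as_matrix()[:,2];G=p-.025*t;print("t",t,"G",G)
im=f["pixels"].astype(int)
u=int(round(proj(f,G)[0]));print(u)
col=im[:,u]
h,sa,v=cv2.split(cv2.cvtColor(f["pixels"],cv2.COLOR_RGB2HSV))
red=((h[:,u]<8)|(h[:,u]>172))&(sa[:,u]>120); r=np.where(red[80:180])[0]+80;print("red",r.min(),r.max())
print([(k,col[k].tolist()) for k in range(160,186)])
# side edges of body near the top/bottom, for lateral lean
for k in (r.max()+6,r.max()+30):
    print(k,[im[k,c].sum() for c in range(u-16,u+17)])
E
```

```text
clock: 11.6
position: [0.4493, -0.1746, 0.161]
tool_rot: [-3.13, -0.37, 1.38]
force: [0.5, 0.7, -0.6]
grip_width: 0.0269
finger_force: 0.0
[ 0.44996309 -0.17408989  0.16213108] [-3.13192165 -0.36918174  1.38201215] 0.01892604074064373 [-0.91910979  0.94899509  0.0065395 ]
t [ 0.0582171   0.35623951 -0.93257932] G [ 0.44850767 -0.18299588  0.18544556]
300
red 132 147
[(160, [119, 112, 100]), (161, [119, 113, 103]), (162, [120, 114, 103]), (163, [121, 115, 104]), (164, [121, 116, 106]), (165, [120, 115, 104]), (166, [119, 114, 103]), (167, [116, 111, 103]), (168, [99, 97, 98]), (169, [59, 68, 92]), (170, [32, 54, 90]), (171, [30, 52, 90]), (172, [34, 55, 91]), (173, [32, 55, 90]), (174, [40, 57, 90]), (175, [73, 77, 92]), (176, [108, 105, 100]), (177, [119, 113, 104]), (178, [120, 115, 104]), (179, [121, 115, 105]), (180, [120, 115, 104]), (181, [117, 113, 101]), (182, [104, 99, 90]), (183, [63, 62, 56]), (184, [34, 33, 33]), (185, [30, 29, 30])]
153 [np.int64(212), np.int64(210), np.int64(194), np.int64(191), np.int64(183), np.int64(187), np.int64(225), np.int64(272), np.int64(303), n
[... 158 characters left out ...]
333), np.int64(331), np.int64(320), np.int64(328), np.int64(376), np.int64(420), np.int64(430), np.int64(432), np.int64(430), np.int64(431), np.int64(436), np.int64(435), np.int64(436), np.int64(444)]
177 [np.int64(425), np.int64(377), np.int64(275), np.int64(199), np.int64(173), np.int64(156), np.int64(143), np.int64(150), np.int64(210), np.int64(277), np.int64(307), np.int64(318), np.int64(324), np.int64(328), np.int64(331), np.int64(335), np.int64(336), np.int64(338), np.int64(337), np.int64(338), np.int64(334), np.int64(331), np.int64(317), np.int64(286), np.int64(248), np.int64(238), np.int64(266), np.int64(325), np.int64(352), np.int64(361), np.int64(359), np.int64(351), np.int64(363)]
```

```bash
cat >> h.py <<'E'
def masks(f,box=None):
    h,s,v=[x.astype(int) for x in cv2.split(cv2.cvtColor(f["pixels"],cv2.COLOR_RGB2HSV))]
    red=((h<8)|(h>172))&(s>120)&(v>60); blue=(h>103)&(h<125)&(s>140); return red,blue
def blob(m,box):
    x0,x1,y0,y1=box;k=np.zeros(m.shape,np.uint8);k[y0:y1,x0:x1]=m[y0:y1,x0:x1]
    n,l,st,c=cv2.connectedComponentsWithStats(k)
    return [(st[i].tolist(),np.round(c[i],1).tolist()) for i in range(1,n) if st[i,4]>15]
E
python3 - <<'E'
from h import *
for k in range(3):
    f=bot.grab_frame("side");r,b=masks(f);s=bot.observe();print(s["clock"],s["position"].round(4) if hasattr(s["position"],"round") else s["position"],s["grip_width"],blob(r,(265,345,95,240)),blob(b,(265,345,95,240)))
g=bot.grab_frame("top");r,b=masks(g);print("top",blob(r,(200,420,190,280)),blob(b,(200,375,190,280)))
save(f,"drop_s.png");save(g,"drop_t.png")
E
```

```text
11.7 [ 0.4503 -0.174   0.1628] 0.010569960015125616 [([289, 140, 14, 17, 191], [296.2, 147.6])] [([293, 173, 9, 4, 18], [297.3, 174.5])]
11.75 [ 0.4506 -0.1741  0.1632] 0.0027393970008347647 [([286, 156, 15, 15, 177], [293.4, 162.9])] []
11.8 [ 0.4506 -0.1742  0.1634] 0.0004294685541137584 [([284, 182, 14, 16, 176], [290.6, 189.1])] []
top [([279, 220, 14, 15, 166], [285.4, 227.2])] [([325, 226, 13, 18, 157], [331.4, 233.8])]
```

```bash
python3 -m crank '{"travel":[[0,0,2],[0,0,4],[0,0,6],[0,0,6],[0,0,6]],"turn":[[0,0,0],[0,0,0],[0,0,0],[0,0,0],[0,0,0]],"gripper":[0,0,0,0,0]}' 20
python3 - <<'E'
from h import *
s=bot.observe();print(s["position"],s["tool_rot"],s["qpos"])
for k in range(2):
    g=bot.grab_frame("top");r,b=masks(g);print("top",blob(r,(200,420,190,280)),blob(b,(200,375,190,280)))
f=bot.grab_frame("side");r,b=masks(f);print(blob(r,(265,345,95,240)),blob(b,(265,345,95,240)))
rt=blob(r:=masks(g)[0],(200,420,190,280))[0][1];bt=blob(masks(g)[1],(200,375,190,280))[0][1]
a=onz(g,*rt,.026);b=onz(g,*bt,.026);u=(b-a)/np.linalg.norm(b-a);print(a,b,np.linalg.norm(b-a),np.degrees(np.arctan2(-u[1],-u[0])))
print("grip155",a+u*.0215,"grip150",a+u*.0265,"base",a+u*.1765)
E
```

```text
clock: 12.35
position: [0.4504, -0.1749, 0.2232]
tool_rot: [-3.135, -0.367, 1.383]
force: [0.1, -0.2, -0.3]
grip_width: 0.0724
finger_force: 0.0
[ 0.45040539 -0.17491534  0.22316707] [-3.1348583  -0.36705607  1.38305724] [ 0.99588389  0.43046035 -0.65851392  1.84544301 -0.11797704  1.02760327
  0.25162166]
top [([279, 220, 13, 15, 164], [285.3, 227.3])] [([325, 226, 13, 18, 153], [331.3, 233.6])]
top [([279, 220, 13, 15, 164], [285.3, 227.3])] [([325, 226, 13, 18, 153], [331.3, 233.7])]
[([283, 188, 15, 16, 189], [290.1, 195.5])] []
[ 0.47292316 -0.02180956  0.026     ] [ 0.45650174 -0.14309082  0.026     ] 0.12238793717627326 82.28907767097562
grip155 [ 0.47003839 -0.04311515  0.026     ] grip150 [ 0.46936752 -0.04806994  0.026     ] base [ 0.44924125 -0.19671359  0.026     ]
```

```bash
cat >> h.py <<'E'
from scipy.spatial.transform import Rotation as Ro
def to(pos,rpy_deg):
    s=bot.observe();c=Ro.from_euler("xyz",s["tool_rot"]);t=Ro.from_euler("xyz",rpy_deg,degrees=True)
    print("travel cm",np.round((np.array(pos)-s["position"])*100,2),"turn deg",np.round(np.degrees((t*c.inv()).as_rotvec()),1))
E
python3 - <<'E'
from h import *
to([.470,-.043,.08],[180,0,82.3])
E
```

```text
travel cm [  2.    13.18 -14.23] turn deg [-20.9   2.9   3. ]
```

```bash
python3 -m crank '{"travel":[[0.5,3,0],[1,6,-3],[1.5,9,-6],[2,12,-9],[2,13.2,-12]],"turn":[[-5,0.7,0.7],[-10,1.4,1.4],[-15,2.1,2.1],[-20.9,2.9,3],[-20.9,2.9,3]],"gripper":[0,0,0,0,0]}' 20
python3 -m crank '{"travel":[[0,0,0],[0,0,0],[0,0,0],[0,0,0],[0,0,0]],"turn":[[0,0,0],[0,0,0],[0,0,0],[0,0,0],[0,0,0]],"gripper":[0,0,0,0,0]}' 20
python3 - <<'E'
from h import *
to([.470,-.043,-.004],[180,0,82.3])
f=bot.grab_frame("side");r,b=masks(f);print(blob(r,(265,345,95,240)))
E
```

```text
clock: 13.0
position: [0.4716, -0.0444, 0.1069]
tool_rot: [3.137, -0.0, 1.437]
force: [1.6, -1.3, -1.3]
grip_width: 0.0854
finger_force: 0.0
clock: 13.5
position: [0.4703, -0.047, 0.1072]
tool_rot: [3.14, -0.002, 1.433]
force: [-0.2, -0.0, 0.1]
grip_width: 0.0855
finger_force: 0.0
travel cm [ -0.03   0.4  -11.12] turn deg [-0.1  0.1  0.2]
[([283, 188, 15, 16, 193], [289.9, 195.6])]
```

```bash
python3 -m crank '{"travel":[[0,0.2,-3],[0,0.2,-6],[0,0.2,-8.5],[0,0.2,-10],[0,0.2,-10.5]],"turn":[[0,0,0],[0,0,0],[0,0,0],[0,0,0],[0,0,0]],"gripper":[0.25,0.25,0.25,0.25,0.25]}' 20
python3 -m crank '{"travel":[[0,0,-0.4],[0,0,-0.8],[0,0,-0.8],[0,0,-0.8],[0,0,-0.8]],"turn":[[0,0,0],[0,0,0],[0,0,0],[0,0,0],[0,0,0]],"gripper":[0.25,0.25,0.25,0.25,0.25]}' 20
python3 -m crank '{"travel":[[0,0,0],[0,0,0],[0,0,0],[0,0,0],[0,0,0]],"turn":[[0,0,0],[0,0,0],[0,0,0],[0,0,0],[0,0,0]],"gripper":[1,1,1,1,1]}' 20
```

```text
clock: 14.05
position: [0.4695, -0.0441, 0.0006]
tool_rot: [-3.14, -0.002, 1.435]
force: [-0.1, -0.5, -0.0]
grip_width: 0.064
finger_force: 0.0
clock: 14.55
position: [0.4704, -0.0438, -0.0059]
tool_rot: [3.14, -0.002, 1.436]
force: [-0.1, 1.0, -0.3]
grip_width: 0.0639
finger_force: 0.0
clock: 15.05
position: [0.4704, -0.0438, -0.0059]
tool_rot: [3.141, -0.002, 1.436]
force: [-0.6, -0.1, 6.9]
grip_width: 0.0511
finger_force: 19.5
```

```bash
python3 -m crank '{"travel":[[0,0,0],[0,0,0],[0,0,-0.2],[0,0,-0.4],[0,0,-0.4]],"turn":[[0,0,0],[0,0,0],[0,0,0],[0,0,0],[0,0,0]],"gripper":[0.3,0.3,0.3,0.3,0.3]}' 20
python3 -m crank '{"travel":[[0,0,0],[0,0,0],[0,0,0],[0,0,0],[0,0,0]],"turn":[[0,0,0],[0,0,0],[0,0,0],[0,0,0],[0,0,0]],"gripper":[1,1,1,1,1]}' 20
```

```text
clock: 15.55
position: [0.47, -0.0437, -0.0106]
tool_rot: [3.142, -0.002, 1.436]
force: [-0.6, -0.3, -0.7]
grip_width: 0.0597
finger_force: 0.0
clock: 16.05
position: [0.47, -0.0437, -0.0103]
tool_rot: [3.141, -0.002, 1.436]
force: [-1.7, 0.1, 4.6]
grip_width: 0.0515
finger_force: 20.2
```

```bash
python3 -m crank '{"travel":[[0,0,0],[0,0,0],[0,0,0.3],[0,0,0.6],[0,0,0.6]],"turn":[[0,0,0],[0,0,0],[0,0,0],[0,0,0],[0,0,0]],"gripper":[0.3,0.3,0.3,0.3,0.3]}' 20
python3 -m crank '{"travel":[[0,0,0],[0,0,0],[0,0,0],[0,0,0],[0,0,0]],"turn":[[0,0,0],[0,0,0],[0,0,0],[0,0,0],[0,0,0]],"gripper":[1,1,1,1,1]}' 20
python3 -m crank '{"travel":[[0,-0.3,1.3],[-0.1,-0.7,2.6],[-0.15,-1.2,3.9],[-0.25,-1.8,5.1],[-0.25,-1.8,5.1]],"turn":[[0,0,0],[0,0,0],[0,0,0],[0,0,0],[0,0,0]],"gripper":[1,1,1,1,1]}' 20
python3 -m crank '{"travel":[[-0.1,-0.7,1.2],[-0.2,-1.5,2.2],[-0.3,-2.4,3.3],[-0.5,-3.4,4.2],[-0.5,-3.4,4.2]],"turn":[[0,0,0],[0,0,0],[0,0,0],[0,0,0],[0,0,0]],"gripper":[1,1,1,1,1]}' 20
python3 -m crank '{"travel":[[0,0,0],[0,0,0],[0,0,0],[0,0,0],[0,0,0]],"turn":[[0,0,0],[0,0,0],[0,0,0],[0,0,0],[0,0,0]],"gripper":[1,1,1,1,1]}' 80
python3 - <<'E'
from h import *
f=bot.grab_frame("side");save(f,"lift.png");s=bot.observe();print(s["position"],s["grip_width"],s["force"])
r,b=masks(f);print(blob(r,(265,345,95,240)),blob(b,(265,345,95,240)))
E
```

```text
clock: 16.55
position: [0.4704, -0.0438, -0.0039]
tool_rot: [3.14, -0.002, 1.436]
force: [0.1, -0.4, 0.0]
grip_width: 0.0598
finger_force: 0.0
clock: 17.05
position: [0.4708, -0.0438, -0.0039]
tool_rot: [3.14, -0.002, 1.436]
force: [1.3, -1.2, 8.7]
grip_width: 0.051
finger_force: 19.3
clock: 17.55
position: [0.4683, -0.0631, 0.0482]
tool_rot: [3.139, -0.002, 1.434]
force: [0.2, 0.5, -2.5]
grip_width: 0.0497
finger_force: 21.1
clock: 18.05
position: [0.4628, -0.097, 0.0892]
tool_rot: [3.14, -0.002, 1.434]
force: [-0.5, -0.4, -2.7]
grip_width: 0.0494
finger_force: 20.8
clock: 18.55
position: [0.4626, -0.0955, 0.0885]
tool_rot: [3.141, -0.002, 1.436]
force: [-0.5, -0.4, -3.4]
grip_width: 0.0459
finger_force: 81.3
[ 0.46260355 -0.09556623  0.08853568] 0.04589269361923674 [-0.46719278  0.01410039 -2.14730126]
[([287, 150, 14, 16, 180], [293.7, 157.1])] []
```

```bash
python3 -m crank '{"travel":[[0,0,0],[0,0,0],[0,0,0],[0,0,0],[0,0,0]],"turn":[[0,0,0],[0,0,0],[0,0,0],[0,0,0],[0,0,0]],"gripper":[1,1,1,1,1]}' 40
python3 - <<'E'
from h import *
f=bot.grab_frame("side");s=bot.observe();print(s["position"],s["grip_width"],s["force"])
r,b=masks(f);print(blob(r,(265,345,95,240)),blob(b,(265,345,95,240)))
im=f["pixels"].astype(int)
for u in (292,296):
    print(u,[(k,im[k,u].tolist()) for k in range(140,200,2)])
G=s["position"]+np.array([0,0,.03])
for a in range(30,70,5):
    t=np.radians(a);h=np.array([np.cos(np.radians(82.3)),np.sin(np.radians(82.3)),0]);ax=np.cos(t)*np.array([0,0,1])+np.sin(t)*h
    print(a,[np.round(proj(f,G+ax*d),1).tolist() for d in(.039,.026,-.155+.026)])
E
```

```text
clock: 19.1
position: [0.4627, -0.0957, 0.0887]
tool_rot: [3.141, -0.002, 1.436]
force: [0.1, -1.1, -2.4]
grip_width: 0.0458
finger_force: 81.3
[ 0.46266597 -0.09573896  0.08870953] 0.046018746695808195 [ 0.33152235  0.23615304 -2.78954826]
[([287, 150, 14, 16, 178], [293.7, 157.0])] []
292 [(140, [102, 111, 119]), (142, [94, 108, 120]), (144, [107, 116, 123]), (146, [147, 141, 130]), (148, [110, 103, 98]), (150, [110, 52, 47]), (152, [118, 49, 42]), (154, [148, 58, 49]), (156, [182, 71, 60]), (158, [184, 71, 59]), (160, [171, 63, 53]), (162, [110, 36, 32]), (164, [94, 37, 34]), (166, [113, 97, 88]), (168, [114, 109, 98]), (170, [103, 95, 85]), (172, [101, 93, 83]), (174, [97, 93, 87]), (176, [54, 61, 77]), (178, [68, 70, 78]), (180, [82, 79, 73]), (182, [37, 37, 36]), (184, [31, 30, 30]), (186, [61, 58, 53]), (188, [96, 91, 82]), (190, [99, 94, 85]), (192, [97, 91, 82]), (194, [98, 92, 83]), (196, [99, 94, 84]), (198, [105, 99, 89])]
296 [(140, [83, 90, 96]), (142, [97, 109, 120]), (144, [103, 114, 122]), (146, [117, 117, 114]), (148, [99, 96, 95]), (150, [110, 51, 48]), (152, [144,
[... 227 characters left out ...]
79]), (174, [107, 102, 93]), (176, [89, 88, 87]), (178, [39, 53, 81]), (180, [93, 89, 87]), (182, [90, 86, 79]), (184, [33, 32, 32]), (186, [40, 39, 37]), (188, [91, 87, 79]), (190, [98, 92, 83]), (192, [99, 93, 86]), (194, [99, 94, 85]), (196, [102, 96, 86]), (198, [130, 122, 109])]
30 [[294.1, 147.8], [294.2, 151.1], [294.8, 186.1]]
35 [[294.0, 148.6], [294.1, 151.7], [295.3, 183.4]]
40 [[293.8, 149.6], [294.0, 152.3], [295.8, 180.5]]
45 [[293.6, 150.6], [293.8, 152.9], [296.2, 177.5]]
50 [[293.4, 151.6], [293.7, 153.6], [296.7, 174.4]]
55 [[293.3, 152.7], [293.6, 154.4], [297.1, 171.2]]
60 [[293.1, 153.9], [293.5, 155.1], [297.6, 167.9]]
65 [[293.0, 155.1], [293.4, 155.9], [298.0, 164.5]]
```

Run:
```python
from h import *
f=bot.grab_frame("side");s=bot.observe()
for d in(.028,.034):
  for rows in((149,165,181),(149,165,183)):
    r=tilt(f,s["position"]+np.array([0,0,d]),np.radians(82.3),rows);print(d,rows,np.degrees(r.x[0]),r.x[1:],r.fun.round(2))
```

```text
0.028 (149, 165, 181) 57.38284380644282 [ 0.15562713 -0.34513298] [-0.49 -0.04 -0.12  0.21 -0.86]
0.028 (149, 165, 183) 55.049090666698596 [ 0.15585756 -0.41929197] [-0.62 -0.02 -0.15  0.29 -1.05]
0.034 (149, 165, 181) 57.158935521422634 [ 0.15647211 -0.81545484] [-0.88 -0.41 -0.26  0.49 -2.04]
0.034 (149, 165, 183) 54.81565015425085 [ 0.15679781 -0.88373755] [-1.   -0.39 -0.28  0.6  -2.21]
```

```bash
python3 -m crank '{"travel":[[0,0,2],[0,0,4],[0,0,6],[0,0,8],[0,0,8]],"turn":[[5,-0.7,0],[10,-1.4,0],[15,-2,0],[20,-2.7,0],[25,-3.4,0]],"gripper":[1,1,1,1,1]}' 80
python3 -m crank '{"travel":[[0,0,0],[0,0,0],[0,0,0],[0,0,0],[0,0,0]],"turn":[[6,-0.8,0],[12,-1.6,0],[18,-2.4,0],[24,-3.2,0],[30.5,-4.1,0]],"gripper":[1,1,1,1,1]}' 80
python3 -m crank '{"travel":[[0,0,0],[0,0,0],[0,0,0],[0,0,0],[0,0,0]],"turn":[[0,0,0],[0,0,0],[0,0,0],[0,0,0],[0,0,0]],"gripper":[1,1,1,1,1]}' 80
python3 - <<'E'
from h import *
f=bot.grab_frame("side");s=bot.observe();print(s["position"],s["tool_rot"],s["grip_width"],s["force"],s["qpos"])
t=Ro.from_euler("xyz",s["tool_rot"]).as_matrix()[:,2];G=s["position"]-.025*t;print(t,G,proj(f,G))
r,b=masks(f);B=blob(r,(265,345,75,240));print(B,blob(b,(265,345,95,240)))
save(f,"up.png")
im=f["pixels"].astype(int);u=int(B[0][1][0])
print(u,[(k,im[k,u].tolist()) for k in range(B[0][0][1]-4,B[0][0][1]+80,1)])
E
```

```text
clock: 19.7
position: [0.4639, -0.0966, 0.1711]
tool_rot: [3.136, -0.444, 1.437]
force: [-0.3, -0.5, -5.1]
grip_width: 0.0459
finger_force: 82.5
clock: 20.2
position: [0.4629, -0.0966, 0.1688]
tool_rot: [3.14, -0.983, 1.436]
force: [-0.5, -0.6, -2.8]
grip_width: 0.0459
finger_force: 82.5
clock: 20.7
position: [0.4628, -0.0954, 0.1693]
tool_rot: [3.14, -0.977, 1.438]
force: [0.2, 0.0, -2.0]
grip_width: 0.0458
finger_force: 82.9
[ 0.46275637 -0.09550939  0.16912978] [ 3.14078041 -0.97737023  1.43725084] 0.04587610033875616 [ 0.58958182  0.31890182 -2.08616501] [ 1.25536666  0.90098976 -0.93128801  1.83190728 -0.27626479  1.04054486
  0.47927629]
[ 0.11118936  0.8215396  -0.55920445] [ 0.45997664 -0.11604788  0.18310989] [296.596358   134.36597392]
[([291, 117, 14, 15, 178], [297.4, 124.3])] [([287, 162, 16, 10, 113], [293.7, 166.4])]
297 [(113, [48, 48, 52]), (114, [43, 43, 45]), (115, [37, 38, 39]), (116, [47, 36, 35]), (117, [93, 47, 45]), (118, [150, 64, 57]), (119, [179, 70, 61]), (120, [180, 64, 58]), (121, [169, 49, 42]), (122, [156, 41, 33]), (123, [131, 35, 28]), (124, [122, 34
[... 980 characters left out ...]
 102]), (167, [33, 60, 103]), (168, [32, 59, 102]), (169, [34, 60, 103]), (170, [33, 59, 103]), (171, [43, 64, 101]), (172, [82, 87, 105]), (173, [124, 119, 114]), (174, [137, 131, 119]), (175, [139, 133, 120]), (176, [139, 132, 119]), (177, [138, 132, 119]), (178, [138, 132, 119]), (179, [139, 132, 119]), (180, [137, 131, 119]), (181, [138, 133, 119]), (182, [137, 131, 119]), (183, [130, 125, 113]), (184, [105, 100, 92]), (185, [68, 65, 60]), (186, [66, 64, 59]), (187, [121, 113, 101]), (188, [175, 165, 145]), (189, [171, 159, 141]), (190, [123, 115, 104]), (191, [98, 92, 83]), (192, [98, 93, 84]), (193, [104, 96, 87]), (194, [131, 122, 110]), (195, [173, 162, 144]), (196, [193, 180, 159])]
```

Run:
```python
from h import *
f=bot.grab_frame("side");s=bot.observe()
t=Ro.from_euler("xyz",s["tool_rot"]).as_matrix()[:,2];G=s["position"]-.025*t
r=tilt(f,G,np.radians(82.3),(117,131.7,184.2));print(np.degrees(r.x[0]),r.x[1:],r.fun.round(2))
G=G+[0,0,r.x[2]*.01]; print("base z",G[2]-r.x[1])
for d in(0.039-.013,-.155+.075):print(proj(f,G+[0,0,d]))
# place with extra yaw -35: grasp offset rotates with the tool
for yaw in(0,-35):
    Rz=Ro.from_euler("z",yaw,degrees=True); off=Rz.apply(G-s["position"]); p=np.array([.4425,-.217,0])-off; p[2]=.003+r.x[1]-off[2]; print(yaw,"TCP",p,"travel",(p-s["position"])*100)
```

```text
9.538824047216062 [0.15360783 0.25296186] [ 0.92 -0.25 -0.25 -0.46  0.63]
base z 0.03191735415394506
[297.25497879 124.63518118]
[294.91073398 160.00680571]
0 TCP [ 0.44528298 -0.19645453  0.140109  ] travel [ -1.74353993 -10.08829905  -2.89173542]
-35 TCP [ 0.45656408 -0.20176639  0.140109  ] travel [ -0.61542993 -10.61948499  -2.89173542]
```

```bash
python3 -m crank '{"travel":[[0,-1,0.5],[0,-2,1],[0,-2,1],[0,-2,1],[0,-2,1]],"turn":[[5,-0.7,0],[9,-1.2,0],[9,-1.2,0],[9,-1.2,0],[9,-1.2,0]],"gripper":[1,1,1,1,1]}' 80
python3 -m crank '{"travel":[[0,0,0],[0,0,0],[0,0,0],[0,0,0],[0,0,0]],"turn":[[0,0,-7],[0,0,-14],[0,0,-21],[0,0,-28],[0,0,-35]],"gripper":[1,1,1,1,1]}' 80
python3 -m crank '{"travel":[[0,0,0],[0,0,0],[0,0,0],[0,0,0],[0,0,0]],"turn":[[0,0,0],[0,0,0],[0,0,0],[0,0,0],[0,0,0]],"gripper":[1,1,1,1,1]}' 80
python3 - <<'E'
from h import *
f=bot.grab_frame("side");s=bot.observe();print(s["position"],s["tool_rot"],s["grip_width"],s["force"],s["qpos"])
t=Ro.from_euler("xyz",s["tool_rot"]).as_matrix()[:,2];G=s["position"]-.025*t;print(t,G)
r,b=masks(f);B=blob(r,(265,345,75,240));print(B,blob(b,(265,345,95,240)))
save(f,"up2.png")
im=f["pixels"].astype(int);u=int(B[0][1][0]);k0=B[0][0][1]
print([(k,im[k,u].tolist()) for k in list(range(k0-2,k0+3))+list(range(k0+12,k0+18))]);print([(k,im[k,u-3].tolist()) for k in range(k0+56,k0+78)])
E
```

```text
clock: 21.3
position: [0.4627, -0.1151, 0.1791]
tool_rot: [-3.141, -1.137, 1.436]
force: [-0.1, 0.0, -0.4]
grip_width: 0.0457
finger_force: 83.3
clock: 21.8
position: [0.4621, -0.1157, 0.1784]
tool_rot: [3.141, -1.134, 0.821]
force: [1.2, -0.4, -3.2]
grip_width: 0.0461
finger_force: 83.3
clock: 22.3
position: [0.4631, -0.1156, 0.1787]
tool_rot: [-3.141, -1.138, 0.826]
force: [-0.3, 0.3, -3.1]
grip_width: 0.0459
finger_force: 83.3
[ 0.46295732 -0.11559272  0.17870762] [-3.1407275  -1.13785366  0.82495207] 0.04569653893680657 [-0.48510227 -0.24271932 -2.98994402] [ 1.63936506  0.97485316 -1.12020034  2.20154716 -0.66309627  0.4952898
  0.62614592]
[ 0.61534623  0.66733212 -0.41954362] [ 0.44757366 -0.13227603  0.18919621]
[([295, 115, 15, 13, 157], [302.3, 121.2])] [([288, 157, 17, 11, 101], [294.6, 162.3])]
[(113, [72, 65, 58]), (114, [73, 59, 61]), (115, [115, 65, 65]), (116, [159, 63, 61]), (117, [170, 49, 43]), (127, [134, 63, 55]), (128, [155, 120, 107]), (129, [187, 172, 154]), (130, [187, 177, 159]), (131, [183, 173, 156]), (132, [170, 161, 145])]
[(171, [146, 139, 125]), (172, [147, 140, 127]), (173, [147, 140, 126]), (174, [146, 139, 126]), (175, [146, 139, 125]), (176, [147, 139, 126]), (177, [144, 137, 124]), (178, [143, 136, 123]), (179, [142, 135, 122]), (180, [136, 129, 116]), (181, [114, 105, 95]), (182, [67, 63, 57]), (183, [39, 35, 36]), (184, [42, 41, 41]), (185, [44, 43, 42]), (186, [47, 44, 43]), (187, [63, 60, 57]), (188, [90, 84, 76]), (189, [96, 91, 82]), (190, [97, 91, 83]), (191, [97, 91, 83]), (192, [99, 93, 84])]
```

Run:
```python
from h import *
g=bot.grab_frame("top");f=bot.grab_frame("side");s=bot.observe();save(g,"up2t.png")
r,b=masks(g);print("top red",blob(r,(280,400,180,290)),"blue",blob(b,(280,375,180,290)))
im=cv2.cvtColor(f["pixels"],cv2.COLOR_RGB2GRAY).astype(int)
for k in range(132,182,4): print(k,im[k,280:318].tolist())
P=s["position"];t=Ro.from_euler("xyz",s["tool_rot"]).as_matrix()[:,2];G=P-.025*t
print("proj G top",proj(g,G),"cap top if vertical",proj(g,G+[0,0,.04]))
b2=cv2.resize(g["pixels"][180:290,280:400,::-1],None,fx=4,fy=4,interpolation=cv2.INTER_CUBIC)
a2=cv2.resize(f["pixels"][90:200,250:340,::-1],None,fx=4,fy=4,interpolation=cv2.INTER_CUBIC)
cv2.imwrite("pics/both.png",np.hstack([b2,a2]))
```

```text
top red [([333, 220, 22, 19, 323], [343.6, 229.0])] blue []
132 [121, 124, 127, 127, 126, 122, 122, 122, 122, 122, 122, 118, 115, 125, 133, 140, 145, 150, 153, 154, 159, 159, 162, 163, 162, 157, 154, 147, 130, 106, 102, 97, 70, 51, 57, 84, 112, 124]
136 [106, 108, 112, 123, 125, 119, 116, 115, 115, 116, 111, 110, 118, 128, 134, 138, 142, 145, 147, 148, 149, 148, 146, 143, 140, 137, 132, 124, 121, 128, 127, 129, 127, 127, 128, 127, 127, 128]
140 [66, 61, 62, 74, 98, 107, 106, 106, 108, 108, 104, 99, 98, 99, 104, 107, 108, 112, 116, 121, 128, 129, 127, 129, 129, 125, 118, 108, 110, 146, 160, 160, 159, 155, 156, 157, 156, 158]
144 [63, 58, 64, 81, 102, 111, 114, 114, 112, 110, 110, 118, 123, 133, 138, 141, 143, 147, 146, 147, 145, 144, 142, 137, 130, 128, 122, 121, 136, 143, 143, 144, 143, 144, 138, 128, 130, 139]
148 [113, 104, 94, 85, 85, 88, 99, 95, 93, 100, 113, 125, 132, 138, 141, 145, 146, 148, 148, 147, 147, 146, 143, 138, 135, 128, 121, 125, 142, 151, 156, 160, 158, 145, 140, 146, 152, 151]
152 [77, 76, 71, 72, 72, 72, 73, 69, 72, 93, 116, 127, 134, 139, 142, 146, 148, 149, 149,
[... 732 characters left out ...]
131, 154, 163, 168, 173, 176, 177, 182, 184, 182, 178, 174]
172 [53, 58, 59, 60, 60, 66, 85, 111, 127, 135, 138, 141, 144, 147, 149, 148, 147, 146, 144, 142, 137, 131, 123, 107, 97, 89, 101, 137, 165, 173, 176, 178, 180, 183, 184, 185, 186, 184]
176 [173, 173, 175, 174, 165, 155, 132, 125, 131, 137, 140, 143, 146, 148, 147, 148, 147, 145, 142, 139, 133, 127, 119, 119, 136, 146, 154, 166, 169, 167, 164, 162, 159, 157, 154, 147, 146, 144]
180 [183, 181, 162, 108, 60, 47, 53, 68, 83, 98, 117, 134, 135, 135, 136, 137, 139, 138, 135, 130, 121, 110, 85, 58, 42, 33, 30, 30, 26, 30, 33, 38, 46, 62, 79, 87, 89, 89]
proj G top [340.71472774 231.22479948] cap top if vertical [344.77822151 229.43600278]
```

View pics/both.png

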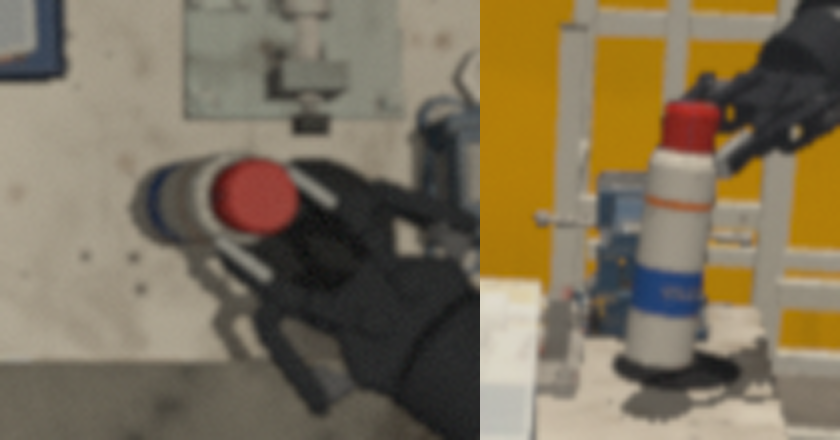

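The top half shows the cap at (255,197) and the band near (165,203), and in the side half the can leans to the right. Both mean the can is over-rotated by about 7°, so I'll turn back 7° and check it by its edge lines.

```bash
python3 -m crank '{"travel":[[0,0,0],[0,0,0],[0,0,0],[0,0,0],[0,0,0]],"turn":[[-2.5,2.4,0],[-5.1,4.8,0],[-5.1,4.8,0],[-5.1,4.8,0],[-5.1,4.8,0]],"gripper":[1,1,1,1,1]}' 80
cat >> h.py <<'E'
def body(f,g):
    # side view: red and blue bounding boxes -> axis points in pixels; top: red circle
    r,b=masks(f);R=max(blob(r,(265,345,75,240)),key=lambda q:q[0][4])[0]
    k=R[1]+R[3]
    rt=max(blob(masks(g)[0],(280,420,180,290)),key=lambda q:q[0][4]);return R,rt
E
python3 - <<'E'
from h import *
g=bot.grab_frame("top");f=bot.grab_frame("side");s=bot.observe();save(g,"u3t.png");save(f,"u3s.png")
print(s["position"],s["tool_rot"],s["grip_width"]);R,rt=body(f,g);print(R,rt)
P=s["position"];t=Ro.from_euler("xyz",s["tool_rot"]).as_matrix()[:,2];G=P-.025*t;print("G",G)
# cap point from two views
c,e=tri(f,(R[0]+R[2]/2,R[1]+R[3]/2),g,rt[1]);print("cap",c,e,"cap on G+.03 plane",onz(g,*rt[1],G[2]+.039),proj(g,G+[0,0,.039]))
im=cv2.cvtColor(f["pixels"],cv2.COLOR_RGB2GRAY).astype(float)
for k in range(R[1]+R[3]+10,R[1]+R[3]+52,6): print(k,im[k,280:318].astype(int).tolist())
print("expected axis slope px/row",[(proj(f,G-[0,0,.02])-proj(f,G-[0,0,.14])).round(2)])
im=g["pixels"].astype(int); print("top row through cap",[im[int(rt[1][1]),c].tolist() for c in range(308,346,2)])
E
```

```text
clock: 22.95
position: [0.4624, -0.1158, 0.1783]
tool_rot: [-3.137, -1.017, 0.82]
force: [0.4, -0.3, -2.8]
grip_width: 0.046
finger_force: 83.2
[ 0.46247031 -0.11586154  0.17837391] [-3.13591518 -1.01747935  0.81913139] 0.045846221479453865
[295, 114, 15, 14, 169] ([332, 218, 22, 19, 308], [342.2, 227.3])
G [ 0.44805012 -0.13149682  0.1915115 ]
cap [ 0.44899708 -0.12846956  0.22103106] 0.007648760658990178 cap on G+.03 plane [ 0.45182958 -0.12665167  0.2305115 ] [344.54288436 229.08091365]
138 [80, 78, 78, 82, 90, 93, 95, 95, 96, 95, 96, 94, 99, 109, 118, 125, 128, 133, 135, 137, 137, 137, 138, 137, 135, 132, 130, 123, 118, 128, 129, 129, 129, 129, 128, 129, 129, 129]
144 [62, 58, 62, 82, 100, 110, 112, 114, 112, 112, 110, 107, 110, 117, 122, 126, 129, 132, 132, 130, 133, 136, 137, 136, 136, 133, 128, 114, 106, 132, 142, 144, 144, 142, 137, 127, 131, 139]
150 [122, 105, 84, 70, 65, 63, 63, 62, 61, 62, 72, 97, 112, 119, 125, 128, 131, 134, 137, 139, 138, 139, 137, 136, 135, 132, 128, 126, 131, 124, 122, 124, 124, 126, 124, 117, 118, 119]
156 [63, 57, 57, 58, 62, 68, 63, 57, 56, 57, 61
[... 331 characters left out ...]
7, 60, 60, 71, 92, 105, 107, 106, 99, 95, 94, 91, 89, 89, 92, 94, 92, 90, 91, 96, 112, 146, 161, 168, 173, 176, 178, 182, 183, 181, 178, 175]
174 [118, 119, 121, 113, 93, 82, 80, 81, 80, 84, 101, 114, 122, 127, 130, 133, 134, 136, 138, 138, 139, 138, 136, 133, 129, 120, 115, 147, 168, 175, 175, 176, 178, 179, 178, 167, 164, 156]
expected axis slope px/row [array([  2.69, -38.4 ])]
top row through cap [[162, 154, 135], [160, 151, 133], [162, 153, 135], [159, 151, 132], [153, 141, 123], [142, 128, 109], [117, 107, 93], [74, 71, 67], [69, 67, 59], [75, 70, 62], [110, 106, 94], [116, 110, 98], [61, 34, 32], [103, 37, 31], [147, 62, 54], [151, 64, 55], [150, 63, 55], [150, 63, 54], [152, 66, 57]]
```

```bash
python3 -m crank '{"travel":[[-0.2,-2,0],[-0.4,-4.5,0],[-0.6,-7,0],[-0.6,-8.5,0],[-0.6,-8.6,0]],"turn":[[0,0,0],[0,0,0],[0,0,0],[0,0,0],[0,0,0]],"gripper":[1,1,1,1,1]}' 80
python3 -m crank '{"travel":[[0,0,-0.5],[0,0,-1],[0,0,-1.5],[0,0,-2],[0,0,-2]],"turn":[[0,0,0],[0,0,0],[0,0,0],[0,0,0],[0,0,0]],"gripper":[1,1,1,1,1]}' 80
python3 - <<'E'
from h import *
g=bot.grab_frame("top");f=bot.grab_frame("side");s=bot.observe();save(g,"u4t.png");save(f,"u4s.png")
print(s["position"],s["tool_rot"],s["qpos"]);R,rt=body(f,g);print(R,rt)
P=s["position"];t=Ro.from_euler("xyz",s["tool_rot"]).as_matrix()[:,2];G=P-.025*t;print("G",G)
print(tri(f,(R[0]+R[2]/2,R[1]+R[3]/2),g,rt[1]))
im=f["pixels"].astype(int);u=int(R[0]+R[2]/2-3);print(u,[(k,im[k,u].tolist()) for k in range(170,190)])
for zb in(.003,.01,.02): print(zb,proj(f,[.4425,G[1]+.026,zb]),proj(f,[.4425,G[1]+.021,zb+.168]),proj(f,[.4425,G[1]+.021,zb+.194]))
E
```

```text
clock: 23.55
position: [0.4567, -0.2039, 0.1781]
tool_rot: [-3.138, -1.016, 0.819]
force: [0.3, 0.8, -2.7]
grip_width: 0.0459
finger_force: 83.4
clock: 24.05
position: [0.4565, -0.2013, 0.1581]
tool_rot: [-3.136, -1.016, 0.82]
force: [-0.1, -0.2, -2.7]
grip_width: 0.0454
finger_force: 83.2
[ 0.45666166 -0.20149474  0.1586976 ] [-3.13761201 -1.01615945  0.82149462] [ 1.59674895  0.87937272 -0.95770268  2.04536266 -0.54982085  0.66864554
  0.54077911]
[296, 116, 14, 13, 143] ([369, 222, 22, 19, 307], [379.1, 231.2])
G [ 0.44225912 -0.21712257  0.17186336]
(array([ 0.44347943, -0.21360206,  0.20188215]), np.float64(0.0062621781490926525))
300 [(170, [144, 136, 123]), (171, [145, 137, 124]), (172, [144, 137, 124]), (173, [145, 137, 124]), (174, [146, 137, 124]), (175, [145, 137, 124]), (176, [142, 134, 122]), (177, [129, 122, 110]), (178, [90, 84, 78]), (179, [47, 44, 42]), (180, [29, 29, 29]), (181, [27, 27, 28]), (182, [30, 29, 31]), (183, [28, 28, 25]), (184, [35, 35, 35]), (185, [44, 44, 42]), (186, [63, 60, 56]), (187, [119, 111, 100]), (188, [178, 165, 146]), (189, [193, 180, 159])]
0.003 [298.16769027 184.23534406] [301.74967189 133.1994087 ] [302.34048987 124.90517629]
0.01 [298.31113202 182.22318459] [301.90779964 130.97952315] [302.50119978 122.64904101]
0.02 [298.51708414 179.33414779] [302.13489281 127.79146249] [302.73201121 119.40878136]
```

```bash
python3 -m crank '{"travel":[[0,0,-0.3],[0,0,-0.6],[0,0,-0.9],[0,0,-1.0],[0,0,-1.0]],"turn":[[0,0,0],[0,0,0],[0,0,0],[0,0,0],[0,0,0]],"gripper":[1,1,1,1,1]}' 80
python3 -m crank '{"travel":[[0,0,-0.1],[0,0,-0.2],[0,0,-0.3],[0,0,-0.3],[0,0,-0.3]],"turn":[[0,0,0],[0,0,0],[0,0,0],[0,0,0],[0,0,0]],"gripper":[1,1,1,1,1]}' 80
python3 -m crank '{"travel":[[0,0,-0.1],[0,0,-0.2],[0,0,-0.2],[0,0,-0.2],[0,0,-0.2]],"turn":[[0,0,0],[0,0,0],[0,0,0],[0,0,0],[0,0,0]],"gripper":[1,1,1,1,1]}' 80
```

```text
clock: 24.65
position: [0.4566, -0.2016, 0.1486]
tool_rot: [-3.138, -1.016, 0.821]
force: [-0.4, 0.7, -2.1]
grip_width: 0.0458
finger_force: 83.2
clock: 25.15
position: [0.4567, -0.2017, 0.1457]
tool_rot: [-3.138, -1.016, 0.822]
force: [0.2, -0.7, -2.3]
grip_width: 0.0459
finger_force: 83.2
clock: 25.65
position: [0.4567, -0.2018, 0.1437]
tool_rot: [-3.138, -1.016, 0.822]
force: [0.2, 1.3, -1.8]
grip_width: 0.0459
finger_force: 83.2
```

```bash
python3 -m crank '{"travel":[[0,0,-0.1],[0,0,-0.2],[0,0,-0.2],[0,0,-0.2],[0,0,-0.2]],"turn":[[0,0,0],[0,0,0],[0,0,0],[0,0,0],[0,0,0]],"gripper":[1,1,1,1,1]}' 80
python3 - <<'E'
from h import *
print(np.mean([(bot.grab_frame("side"),bot.observe()["force"])[1] for _ in range(4)],0))
f=bot.grab_frame("side");r,b=masks(f);R=max(blob(r,(265,345,75,240)),key=lambda q:q[0][4])[0];im=f["pixels"].astype(int);u=int(R[0]+R[2]/2-3);print(R,u,[(k,im[k,u].tolist()) for k in range(174,188)])
E
```

```text
clock: 26.15
position: [0.4566, -0.2017, 0.1417]
tool_rot: [-3.138, -1.016, 0.822]
force: [0.3, -0.6, -1.8]
grip_width: 0.0461
finger_force: 83.2
[ 0.22393641 -0.2600812  -2.585407  ]
[296, 122, 14, 12, 140] 300 [(174, [140, 133, 120]), (175, [142, 135, 123]), (176, [143, 136, 123]), (177, [144, 136, 124]), (178, [146, 137, 125]), (179, [144, 136, 122]), (180, [144, 137, 124]), (181, [143, 136, 123]), (182, [130, 123, 112]), (183, [85, 79, 72]), (184, [48, 45, 44]), (185, [45, 43, 42]), (186, [64, 59, 56]), (187, [120, 112, 100])]
```

```bash
python3 -m crank '{"travel":[[0,0,-0.1],[0,0,-0.2],[0,0,-0.2],[0,0,-0.2],[0,0,-0.2]],"turn":[[0,0,0],[0,0,0],[0,0,0],[0,0,0],[0,0,0]],"gripper":[1,1,1,1,1]}' 80
python3 -m crank '{"travel":[[0,0,-0.1],[0,0,-0.15],[0,0,-0.15],[0,0,-0.15],[0,0,-0.15]],"turn":[[0,0,0],[0,0,0],[0,0,0],[0,0,0],[0,0,0]],"gripper":[1,1,1,1,1]}' 80
```

```text
clock: 26.9
position: [0.4567, -0.2017, 0.1397]
tool_rot: [-3.138, -1.016, 0.822]
force: [-0.1, 0.2, -3.2]
grip_width: 0.0456
finger_force: 83.2
clock: 27.4
position: [0.4566, -0.2017, 0.1382]
tool_rot: [-3.138, -1.016, 0.822]
force: [0.8, 0.5, -2.8]
grip_width: 0.0462
finger_force: 83.2
```

```bash
python3 -m crank '{"travel":[[0,0,-0.1],[0,0,-0.15],[0,0,-0.15],[0,0,-0.15],[0,0,-0.15]],"turn":[[0,0,0],[0,0,0],[0,0,0],[0,0,0],[0,0,0]],"gripper":[1,1,1,1,1]}' 80
python3 -m crank '{"travel":[[0,0,-0.1],[0,0,-0.15],[0,0,-0.15],[0,0,-0.15],[0,0,-0.15]],"turn":[[0,0,0],[0,0,0],[0,0,0],[0,0,0],[0,0,0]],"gripper":[1,1,1,1,1]}' 80
python3 - <<'E'
from h import *
f=bot.grab_frame("side");r,b=masks(f);R=max(blob(r,(265,345,75,240)),key=lambda q:q[0][4])[0];im=f["pixels"].astype(int);u=int(R[0]+R[2]/2-3);print(R,u,[(k,im[k,u].tolist()) for k in range(180,190)])
E
```

```text
clock: 27.9
position: [0.4572, -0.2013, 0.138]
tool_rot: [-3.139, -1.018, 0.823]
force: [-3.4, -1.7, 15.2]
grip_width: 0.0461
finger_force: 84.3
clock: 28.4
position: [0.4578, -0.2008, 0.1379]
tool_rot: [-3.139, -1.02, 0.824]
force: [-6.5, -3.5, 34.1]
grip_width: 0.046
finger_force: 85.6
[296, 123, 13, 12, 135] 299 [(180, [143, 137, 123]), (181, [141, 135, 121]), (182, [140, 134, 121]), (183, [126, 119, 108]), (184, [84, 81, 74]), (185, [55, 53, 51]), (186, [65, 62, 57]), (187, [120, 112, 99]), (188, [178, 167, 148]), (189, [194, 182, 161])]
```

```bash
python3 -m crank '{"travel":[[0,0,0.15],[0,0,0.25],[0,0,0.25],[0,0,0.25],[0,0,0.25]],"turn":[[0,0,0],[0,0,0],[0,0,0],[0,0,0],[0,0,0]],"gripper":[1,1,1,1,1]}' 20
python3 -m crank '{"travel":[[0,0,0],[0,0,0],[0,0,0],[0,0,0],[0,0,0]],"turn":[[0,0,0],[0,0,0],[0,0,0],[0,0,0],[0,0,0]],"gripper":[0.3,0.3,0.3,0,0]}' 20
python3 -m crank '{"travel":[[0,0,0],[0,0,0],[0,0,0],[0,0,0],[0,0,0]],"turn":[[0,0,0],[0,0,0],[0,0,0],[0,0,0],[0,0,0]],"gripper":[0,0,0,0,0]}' 20
python3 - <<'E'
from h import *
g=bot.grab_frame("top");f=bot.grab_frame("side");R,rt=body(f,g);print(R,rt);s=bot.observe();print(Ro.from_euler("xyz",s["tool_rot"]).as_matrix()[:,2],s["grip_width"])
print("cap top",onz(g,*rt[1],.197))
E
```

```text
clock: 28.95
position: [0.4568, -0.2016, 0.138]
tool_rot: [-3.138, -1.016, 0.822]
force: [-1.2, -1.4, 6.7]
grip_width: 0.0458
finger_force: 83.5
clock: 29.45
position: [0.4566, -0.2017, 0.1376]
tool_rot: [-3.138, -1.016, 0.822]
force: [-0.2, -0.7, 0.0]
grip_width: 0.0849
finger_force: 0.0
clock: 29.95
position: [0.4566, -0.2017, 0.1377]
tool_rot: [-3.138, -1.016, 0.822]
force: [-0.6, 0.3, -0.1]
grip_width: 0.0856
finger_force: 0.0
[296, 123, 14, 12, 135] ([367, 224, 21, 18, 297], [377.2, 232.6])
[ 0.57623144  0.62474715 -0.52692346] 0.08505664121154462
cap top [ 0.44397861 -0.21106845  0.197     ]
```

```bash
python3 -m crank '{"travel":[[-0.6,-0.6,0.5],[-1.7,-1.9,1.6],[-3.5,-3.8,3.2],[-5.2,-5.6,4.7],[-6.9,-7.5,6.3]],"turn":[[0,0,0],[0,0,0],[0,0,0],[0,0,0],[0,0,0]],"gripper":[0,0,0,0,0]}' 20
python3 -m crank '{"travel":[[0,0,3],[0,0,6],[0,0,9],[0,0,12],[0,0,15]],"turn":[[0,0,0],[0,0,0],[0,0,0],[0,0,0],[0,0,0]],"gripper":[0,0,0,0,0]}' 20
python3 - <<'E'
from h import *
g=bot.grab_frame("top");f=bot.grab_frame("side");R,rt=body(f,g);print(R,rt);s=bot.observe();print(s["position"],s["tool_rot"])
print("cap top",onz(g,*rt[1],.197))
im=f["pixels"].astype(int);u=int(R[0]+R[2]/2-3);print([(k,im[k,u].tolist()) for k in range(180,190)])
bar=np.array([.505,.263,.082]);
to([.505,.263,.20],[180,0,82.7])
E
```

```text
clock: 30.55
position: [0.3863, -0.2777, 0.2016]
tool_rot: [-3.138, -1.015, 0.821]
force: [0.3, -0.2, -0.3]
grip_width: 0.0857
finger_force: 0.0
clock: 31.05
position: [0.387, -0.2768, 0.3521]
tool_rot: [-3.138, -1.015, 0.821]
force: [-0.2, -0.7, -0.4]
grip_width: 0.0854
finger_force: 0.0
[296, 123, 12, 12, 121] ([367, 224, 21, 18, 293], [377.1, 232.5])
[ 0.38789633 -0.27733494  0.3535935 ] [ 3.13812713 -1.01324288  0.82736237]
cap top [ 0.44419867 -0.21085939  0.197     ]
[(180, [142, 135, 123]), (181, [141, 134, 122]), (182, [141, 133, 120]), (183, [126, 120, 108]), (184, [85, 80, 74]), (185, [52, 51, 49]), (186, [63, 60, 56]), (187, [117, 109, 98]), (188, [174, 163, 145]), (189, [189, 177, 156])]
travel cm [ 11.71  54.03 -15.36] turn deg [-53.3  25.   32.3]
```

```bash
python3 -m crank '{"travel":[[0.8,4,0],[1.6,8,0],[2.4,12,0],[3.2,16,0],[4,20,0]],"turn":[[-4.8,2.3,2.9],[-9.6,4.5,5.8],[-14.4,6.8,8.7],[-19.2,9,11.6],[-24,11.3,14.5]],"gripper":[0.3,0.3,0.3,0.3,0.3]}' 20
python3 -m crank '{"travel":[[0.8,4,0],[1.6,8,0],[2.4,12,0],[3.2,16,0],[4,20,0]],"turn":[[-4.8,2.3,2.9],[-9.6,4.5,5.8],[-14.4,6.8,8.7],[-19.2,9,11.6],[-24,11.3,14.5]],"gripper":[0.64,0.64,0.64,0.64,0.64]}' 20
python3 -m crank '{"travel":[[0.8,4,-4],[1.6,8,-8],[2.4,12,-11],[3.2,14,-14],[3.7,14,-15]],"turn":[[-2.6,1.2,1.6],[-5.3,2.4,3.3],[-5.3,2.4,3.3],[-5.3,2.4,3.3],[-5.3,2.4,3.3]],"gripper":[0.64,0.64,0.64,0.64,0.64]}' 20
python3 - <<'E'
from h import *
f=bot.grab_frame("side");s=bot.observe();print(s["position"],s["tool_rot"],s["grip_width"],s["qpos"])
to([.505,.263,.10],[180,0,82.7])
to([.5026,.262,.10],[180,0,82.7])
v=f["pixels"].max(2)
for y in range(206,228): print(y,"".join("#" if k<45 else "+" if k<75 else "." for k in v[y,255:300]))
E
```

```text
clock: 31.65
position: [0.4273, -0.0758, 0.3505]
tool_rot: [3.05, -0.554, 1.149]
force: [1.7, -0.8, 0.3]
grip_width: 0.0598
finger_force: 0.0
clock: 32.15
position: [0.4555, 0.078, 0.3503]
tool_rot: [3.11, -0.19, 1.342]
force: [-0.6, -1.4, 0.8]
grip_width: 0.0308
finger_force: 0.0
clock: 32.65
position: [0.4904, 0.2131, 0.2065]
tool_rot: [3.133, -0.094, 1.396]
force: [2.8, -1.2, 0.6]
grip_width: 0.0308
finger_force: 0.0
[0.48848686 0.21701615 0.20083927] [ 3.13913256 -0.09415509  1.40049473] 0.030584563940767008 [ 0.26597539  0.52813718 -1.02554026  1.85439878  0.47266368  0.96970276
 -1.11263672]
travel cm [  1.65   4.6  -10.08] turn deg [-5.3  0.9  2.5]
travel cm [  1.41   4.5  -10.08] turn deg [-5.3  0.9  2.5]
206 .............................................
207 .............................................
208 .............................................
209 .............................................
210 .............................................
211 .............................................
212 .....................++++....................
213 ....................+###+....................
214 ....................+###+....................
215 ...................+####+....................
216 ...................+####+....................
217 ..................+####+.....................
218 ..................+####+.....................
219 .................++###+......................
220 .................+####+......................
221 ................++###+.......................
222 ................+####+.......................
223 ...............++####+.......................
224 ...............+++##+........................
225 ..................+#+........................
226 ...................+.........................
227 ...................+.........................
```

```bash
python3 -m crank '{"travel":[[1.5,4.4,-1],[1.5,4.4,-3],[1.5,4.4,-6],[1.5,4.4,-9],[1.5,4.4,-9]],"turn":[[-5.3,0.9,2.5],[-5.3,0.9,2.5],[-5.3,0.9,2.5],[-5.3,0.9,2.5],[-5.3,0.9,2.5]],"gripper":[0.64,0.64,0.64,0.64,0.64]}' 20
python3 - <<'E'
from h import *
f=bot.grab_frame("side");s=bot.observe();print(s["position"],s["tool_rot"],s["grip_width"],s["force"])
to([.504,.261,.06],[180,0,82.7]);save(f,"bar.png")
E
```

```text
clock: 33.2
position: [0.5037, 0.2541, 0.1146]
tool_rot: [3.139, 0.003, 1.439]
force: [-0.2, -1.0, -0.4]
grip_width: 0.0306
finger_force: 0.0
[0.50456428 0.25488734 0.11692498] [3.13744628e+00 8.07351017e-04 1.43904085e+00] 0.030554834056567594 [-1.31447663  0.39977804  0.87338684]
travel cm [-0.06  0.61 -5.69] turn deg [0.1 0.2 0.2]
```

```bash
python3 -m crank '{"travel":[[0,0.6,-1],[0,0.6,-2.5],[0,0.6,-4],[0,0.6,-5],[0,0.6,-5.6]],"turn":[[0,0,0.2],[0,0,0.2],[0,0,0.2],[0,0,0.2],[0,0,0.2]],"gripper":[0.64,0.64,0.64,0.64,0.64]}' 20
python3 -m crank '{"travel":[[0,0,0],[0,0,0],[0,0,0],[0,0,0],[0,0,0]],"turn":[[0,0,0],[0,0,0],[0,0,0],[0,0,0],[0,0,0]],"gripper":[1,1,1,1,1]}' 40
python3 -m crank '{"travel":[[0,0,0],[0,0,0],[0,0,0],[0,0,0],[0,0,0]],"turn":[[0,0,0],[0,0,0],[0,0,0],[0,0,0],[0,0,0]],"gripper":[1,1,1,1,1]}' 40
```

```text
clock: 33.75
position: [0.5049, 0.2614, 0.0606]
tool_rot: [3.136, -0.0, 1.442]
force: [1.2, 0.4, -0.3]
grip_width: 0.0303
finger_force: 0.0
clock: 34.25
position: [0.5054, 0.2617, 0.0621]
tool_rot: [3.135, -0.001, 1.442]
force: [0.5, -0.4, 0.4]
grip_width: -0.0005
finger_force: 0.0
clock: 34.75
position: [0.5053, 0.2617, 0.0618]
tool_rot: [3.135, -0.001, 1.442]
force: [-0.1, -0.8, 0.3]
grip_width: 0.0001
finger_force: 0.0
```

Run:
```python
from h import *
f=bot.grab_frame("side");s=bot.observe();p=s["position"]
for z in(0,.01,.02,.03,.04): print(z,proj(f,p+[0,0,z]))
print("bar",proj(f,[.505,.263,.082]))
v=f["pixels"].max(2)
for y in range(185,234): print(y,"".join("#" if k<50 else "+" if k<80 else "." for k in v[y,245:310]))
```

```text
0 [272.30600298 228.30371577]
0.01 [272.50871527 223.9677758 ]
0.02 [272.71333486 219.59103921]
0.03 [272.91988881 215.1729275 ]
0.04 [273.12840467 210.71285118]
bar [272.82301478 219.77425192]
185 ........+#######+.....#######....#####+......++############+###++
186 .........########+....######+...+#####........+#########++++++++.
187 .........+########+..+######+...+#####........+#######+......+...
188 ..........+########+.+######+...+#####........+######+...........
189 ...........#########+########...+####+.......+#######+...........
190 ............#################...+####+......+#######+............
191 ............+################...+####+.....+#######++............
192 .............+###############...######+..+########++.............
193 ..............###############...#################+...............
194 ..............+##############...################+................
195 ...............+++###########+.+###############+.................
196 ...................++########+++#############++..................
197 .....................+#######++#############+.................
[... 1823 characters left out ...]

224 .........................+++##+..................................
225 ............................+#+..................................
226 .............................+...................................
227 .............................+...................................
228 .................................................................
229 .................................................................
230 .................................................................
231 .............++..................................................
232 .............++..................................................
233 .............++..................................................
```

The tips end at row 217, about 25 mm above the reported TCP, so the closed fingers are sitting on top of the bar. I'll raise, open, and go about 24 mm deeper.

```bash
python3 -m crank '{"travel":[[0,0,1],[0,0,2],[0,0,2],[0,0,2],[0,0,2]],"turn":[[0.3,0,0],[0.3,0,0],[0.3,0,0],[0.3,0,0],[0.3,0,0]],"gripper":[1,0.64,0.64,0.64,0.64]}' 20
python3 -m crank '{"travel":[[0,0,-1],[0,0,-2],[0,0,-3],[0,0,-3.6],[0,0,-4.2]],"turn":[[0,0,0],[0,0,0],[0,0,0],[0,0,0],[0,0,0]],"gripper":[0.64,0.64,0.64,0.64,0.64]}' 20
python3 -m crank '{"travel":[[0,0,0],[0,0,0],[0,0,0],[0,0,0],[0,0,0]],"turn":[[0,0,0],[0,0,0],[0,0,0],[0,0,0],[0,0,0]],"gripper":[1,1,1,1,1]}' 40
```

```text
clock: 35.3
position: [0.5053, 0.2616, 0.0817]
tool_rot: [3.136, -0.006, 1.442]
force: [-0.5, -0.5, -0.5]
grip_width: 0.0306
finger_force: 0.0
clock: 35.8
position: [0.505, 0.2618, 0.0389]
tool_rot: [3.136, -0.006, 1.442]
force: [-0.4, -0.6, -0.2]
grip_width: 0.0307
finger_force: 0.0
clock: 36.3
position: [0.5032, 0.2619, 0.0395]
tool_rot: [3.139, -0.005, 1.443]
force: [-13.0, 0.8, -1.6]
grip_width: 0.0104
finger_force: 39.1
```

```bash
python3 -m crank '{"travel":[[-0.15,0,1.1],[-0.05,0,2.15],[0.1,0,3.2],[0.35,-0.05,4.3],[0.6,-0.1,5.3]],"turn":[[0,0,0],[0,0,0],[0,0,0],[0,0,0],[0,0,0]],"gripper":[1,1,1,1,1]}' 60
python3 -m crank '{"travel":[[0.35,-0.05,1],[0.75,-0.1,2],[1.2,-0.15,3],[1.75,-0.2,3.9],[2.3,-0.3,4.8]],"turn":[[0,0,0],[0,0,0],[0,0,0],[0,0,0],[0,0,0]],"gripper":[1,1,1,1,1]}' 60
python3 -m crank '{"travel":[[0,0,0],[0,0,0],[0,0,0],[0,0,0],[0,0,0]],"turn":[[0,0,0],[0,0,0],[0,0,0],[0,0,0],[0,0,0]],"gripper":[1,1,1,1,1]}' 60
python3 - <<'E'
from h import *
f=bot.grab_frame("side");g=bot.grab_frame("top");s=bot.observe();p=s["position"];save(f,"lifted.png");save(g,"liftedt.png")
print(p,s["force"],s["grip_width"])
b=p+[0,0,.0425];H=np.array([.6818,.2391,.082]);x=np.array([.992,-.126,0]);d=b-H;print("theta kin",np.arctan2(d[2],-d@x),"r",np.hypot(d[2],d@x))
h,sa,v=[q.astype(int) for q in cv2.split(cv2.cvtColor(f["pixels"],cv2.COLOR_RGB2HSV))]
print("gold",blob((h>12)&(h<30)&(sa>130)&(v>70),(200,250,170,215)))
y=np.array([.126,.992,0])
for th in np.arange(.5,.85,.05):
    e=-np.cos(th)*x+np.sin(th)*np.array([0,0,1]);print(round(th,2),"marker",proj(f,H+.119*e+.085*y).round(1),"pointer",proj(f,H+.141*e+.085*y).round(1))
w=(v>150)&(sa<50)
for yy in range(180,215): print(yy,"".join("G" if (12<h[yy,c]<30 and sa[yy,c]>130) else "#" if w[yy,c] else "." for c in range(205,262)))
E
```

```text
clock: 36.8
position: [0.5113, 0.2608, 0.0939]
tool_rot: [3.136, -0.006, 1.442]
force: [-0.8, 1.5, -5.3]
grip_width: 0.0098
finger_force: 58.7
clock: 37.3
position: [0.5343, 0.2576, 0.1415]
tool_rot: [3.136, -0.006, 1.442]
force: [-3.1, 0.4, -5.5]
grip_width: 0.01
finger_force: 58.8
clock: 37.8
position: [0.534, 0.2577, 0.141]
tool_rot: [3.136, -0.006, 1.442]
force: [-6.8, -0.3, -3.0]
grip_width: 0.0101
finger_force: 59.1
[0.53399186 0.25769604 0.1409673 ] [-6.49106604 -0.64035051 -3.29440825] 0.00987920729647992
theta kin 0.5979498723391781 r 0.18024235875450093
gold [([216, 191, 12, 12, 62], [221.9, 195.7])]
0.5 marker [226.3 205.6] pointer [236.5 201.4]
0.55 marker [224.7 202.8] pointer [234.7 198.1]
0.6 marker [223.  200.1] pointer [232.6 194.8]
0.65 marker [221.2 197.5] pointer [230.4 191.6]
0.7 marker [219.2 194.9] pointer [228.1 188.5]
0.75 marker [217.1 192.4] pointer [225.6 185.5]
0.8 marker [214.9 190. ] pointer [222.9 182.6]
180 ###############################....................######
181 ..############################...................########
182 ...###################
[... 1319 characters left out ...]
..................
204 ##.......................................................
205 #........................................................
206 .........................................................
207 .........................................................
208 .........................................................
209 .........................................................
210 .........................................................
211 .........................................................
212 .........................................................
213 .........................................................
214 .........................................................
```

Run:
```python
from h import *
import pickle
F0=pickle.load(open("F1.pkl","rb"))["side"];f=cv2.imread("pics/lifted.png")[:,:,::-1]
H=np.array([.6818,.2391,.082]);x=np.array([.992,-.126,0]);y=np.array([.126,.992,0]);z=np.array([0,0,1.])
pt=lambda th,r,yy=.085:proj(F0,H+r*(-np.cos(th)*x+np.sin(th)*z)+yy*y)
print("pred pointer 0",pt(0,.141),"at .598",pt(.598,.141))
h,s,v=[q.astype(int) for q in cv2.split(cv2.cvtColor(F0["pixels"],cv2.COLOR_RGB2HSV))]
print("white0",blob((v>185)&(s<60),(236,258,222,246)))
for r in range(226,244): print(r,F0["pixels"].max(2)[r,234:260].tolist())
print()
for r in range(184,206): print(r,f.max(2)[r,212:250].tolist())
```

```text
pred pointer 0 [245.15960836 235.84724055] at .598 [232.71052673 194.95237084]
white0 [([241, 230, 11, 9, 74], [245.5, 233.9])]
226 [114, 143, 154, 156, 154, 154, 154, 154, 154, 154, 153, 154, 154, 153, 149, 147, 149, 148, 149, 151, 153, 156, 160, 164, 164, 167]
227 [114, 139, 152, 155, 155, 154, 153, 155, 155, 153, 154, 154, 154, 153, 148, 142, 135, 121, 120, 123, 127, 131, 136, 139, 143, 147]
228 [110, 131, 148, 153, 154, 153, 153, 154, 156, 156, 156, 154, 153, 148, 142, 138, 114, 94, 95, 95, 98, 101, 103, 108, 112, 117]
229 [109, 118, 135, 141, 144, 145, 150, 163, 170, 169, 167, 162, 154, 148, 143, 129, 99, 80, 78, 78, 79, 79, 81, 85, 89, 100]
230 [108, 101, 103, 107, 111, 125, 155, 190, 204, 200, 197, 189, 176, 166, 158, 134, 106, 96, 87, 79, 76, 76, 77, 77, 79, 103]
231 [107, 97, 92, 92, 95, 124, 176, 209, 217, 221, 224, 221, 213, 203, 195, 176, 161, 152, 135, 97, 77, 75, 75, 75, 74, 109]
232 [106, 96, 93, 96, 106, 133, 176, 197, 210, 223, 227, 227, 221, 218, 216, 215, 213, 206, 178, 118, 80, 75, 76, 74, 70, 109]
233 [103, 96, 99, 101, 106, 118, 142, 164, 197, 217, 222, 223, 221
[... 4753 characters left out ...]
27, 129]
202 [143, 143, 139, 134, 122, 104, 107, 118, 124, 126, 113, 108, 109, 111, 108, 93, 86, 86, 85, 86, 86, 85, 86, 87, 86, 86, 83, 84, 86, 86, 87, 90, 88, 88, 92, 90, 90, 91]
203 [141, 136, 124, 115, 105, 98, 104, 116, 115, 113, 108, 107, 108, 109, 102, 90, 88, 89, 92, 93, 92, 87, 84, 84, 85, 86, 86, 86, 85, 86, 85, 83, 82, 83, 83, 82, 82, 83]
204 [130, 118, 108, 100, 99, 98, 99, 103, 104, 107, 108, 106, 107, 108, 103, 95, 97, 98, 105, 105, 100, 90, 89, 89, 88, 90, 93, 94, 94, 96, 89, 84, 85, 84, 84, 84, 84, 83]
205 [107, 100, 100, 98, 98, 99, 100, 98, 99, 105, 106, 101, 102, 101, 101, 103, 105, 102, 105, 105, 102, 98, 97, 96, 96, 98, 106, 107, 109, 110, 94, 89, 89, 90, 89, 89, 92, 88]
```

Run:
```python
from h import *
import pickle
F=pickle.load(open("F1.pkl","rb"));T=F["top"];S=F["side"]
H=np.array([.6818,.2391,.082]);x=np.array([.992,-.126,0]);y=np.array([.126,.992,0]);z=np.array([0,0,1.])
P=lambda f,th,r:proj(f,H+r*(-np.cos(th)*x+np.sin(th)*z)+.085*y)
h,s,v=[q.astype(int) for q in cv2.split(cv2.cvtColor(T["pixels"],cv2.COLOR_RGB2HSV))]
print("top white0",blob((v>175)&(s<50),(138,156,184,200)),"pred",P(T,0,.141))
for r in range(186,198):print(r,T["pixels"].max(2)[r,138:158].tolist())
g=blob((h>10)&(h<30)&(s>100)&(v>60),(128,150,155,180));print("gold top",g)
for th in(.6,.65,.7,.75):print(th,P(T,th,.119))
for r in range(160,174):print(r,s[r,130:146].tolist())
# block as a body: corners projected at .65 (centre +-8.5mm along arc)
```

```text
top white0 [([140, 187, 12, 9, 73], [146.1, 191.5])] pred [144.25780245 193.17662624]
186 [152, 154, 155, 155, 156, 154, 154, 154, 155, 157, 161, 164, 167, 164, 152, 133, 127, 125, 127, 128]
187 [151, 155, 159, 159, 159, 156, 154, 153, 155, 160, 169, 177, 180, 175, 159, 137, 124, 126, 127, 125]
188 [150, 154, 161, 167, 166, 162, 160, 159, 163, 167, 176, 188, 190, 184, 165, 137, 126, 125, 128, 127]
189 [149, 154, 164, 175, 176, 176, 174, 173, 176, 178, 187, 192, 194, 186, 162, 137, 127, 125, 127, 128]
190 [152, 157, 168, 180, 183, 185, 182, 184, 184, 186, 189, 192, 194, 183, 159, 132, 125, 127, 126, 126]
191 [152, 160, 172, 183, 186, 185, 185, 186, 185, 188, 189, 192, 191, 177, 149, 129, 122, 124, 125, 123]
192 [152, 164, 179, 185, 187, 185, 186, 187, 186, 187, 187, 189, 187, 168, 132, 112, 112, 116, 122, 123]
193 [150, 166, 182, 187, 188, 187, 189, 187, 189, 189, 188, 189, 183, 160, 121, 96, 97, 107, 116, 120]
194 [151, 160, 173, 181, 180, 185, 184, 188, 188, 188, 191, 187, 178, 152, 117, 89, 84, 92, 98, 97]
195 [149, 152, 160, 163, 166, 170, 175, 181, 183, 181, 181, 179, 166, 139, 1
[... 710 characters left out ...]
6, 77, 110, 141, 145, 125, 79, 38, 35, 42, 45]
165 [41, 43, 44, 42, 41, 64, 114, 140, 149, 151, 127, 73, 33, 35, 45, 47]
166 [43, 44, 45, 42, 43, 82, 135, 149, 149, 146, 125, 58, 28, 33, 44, 47]
167 [44, 43, 45, 44, 46, 81, 128, 145, 151, 143, 123, 57, 26, 30, 44, 49]
168 [47, 46, 45, 47, 48, 71, 113, 142, 150, 151, 132, 64, 35, 25, 37, 46]
169 [45, 45, 47, 47, 51, 67, 100, 140, 151, 151, 131, 73, 43, 30, 42, 47]
170 [42, 45, 45, 48, 50, 66, 102, 131, 150, 143, 108, 68, 38, 28, 38, 44]
171 [46, 44, 44, 47, 48, 58, 77, 102, 113, 106, 84, 57, 41, 32, 31, 41]
172 [44, 44, 44, 43, 45, 52, 59, 66, 72, 67, 57, 49, 43, 36, 30, 43]
173 [44, 42, 42, 44, 46, 47, 50, 52, 52, 49, 48, 48, 46, 39, 26, 40]
```

```bash
python3 -m crank '{"travel":[[0.3,0,0.4],[0.6,-0.1,0.85],[0.6,-0.1,0.85],[0.6,-0.1,0.85],[0.6,-0.1,0.85]],"turn":[[0,0,0],[0,0,0],[0,0,0],[0,0,0],[0,0,0]],"gripper":[1,1,1,1,1]}' 60
python3 - <<'E'
from h import *
import pickle
F=pickle.load(open("F1.pkl","rb"));S=F["side"];T=F["top"]
f=bot.grab_frame("side");g=bot.grab_frame("top");s=bot.observe();p=s["position"];save(f,"l9.png");save(g,"l9t.png")
b=p+[0,0,.0425];H=np.array([.6818,.2391,.082]);x=np.array([.992,-.126,0]);d=b-H;print(p,s["force"],"theta",np.arctan2(d[2],-d@x),"r",np.hypot(d[2],d@x))
def show(A,B,y0,y1,x0,x1):
    h,sa,v=[q.astype(int) for q in cv2.split(cv2.cvtColor(A,cv2.COLOR_RGB2HSV))]
    D=np.abs(A.astype(int)-B.astype(int)).sum(2)
    for r in range(y0,y1): print(r,"".join("G" if(10<h[r,c]<30 and sa[r,c]>115) else "W" if v[r,c]>170 and D[r,c]>60 else "o" if D[r,c]>60 else "." for c in range(x0,x1)))
show(f["pixels"],S["pixels"],178,206,208,250)
print();show(g["pixels"],T["pixels"],156,182,128,160)
E
```

```text
clock: 38.4
position: [0.5401, 0.2568, 0.1495]
tool_rot: [3.136, -0.006, 1.442]
force: [-6.5, 1.1, -4.2]
grip_width: 0.01
finger_force: 59.0
[0.54006295 0.2568654  0.1494618 ] [-5.35356492  1.52344268 -3.46753233] theta 0.6560634640669746 r 0.18026457896574768
178 ..........................oooooooooooooooo
179 ........................Woooooooooooooooo.
180 .......................WoooooooooooooooW..
181 .....................Wooooooooooooooooo...
182 ....................oooooooooooooooooo....
183 ...................oooooooooooooooooo.....
184 .................Woooooooooooooooooo......
185 ................Wooooooooooooooooooo......
186 ................ooooooooooo...ooooo.......
187 ..................ooooooo....ooooo........
188 ..................oooooo....ooooo.........
189 .................ooooo.....ooooo..........
190 ................ooooo......oooo...........
191 ..............GG.oo........oooo...........
192 ............GGGGGoo........ooo............
193 ...o......GGGGGGGG........................
194 ...o.....GGGGGGGGG........................
195 ........GGGGGGGGGG..................
[... 739 characters left out ...]
3 o.oooooo...o..oo.oooooooooooo...
164 o.ooooo...ooo.oo.oooooooooooo...
165 o.oooo...oooo.oo..ooooooooooo...
166 o.oooo..oooooooo..ooooooooooo...
167 o.oooo...ooooooo..ooooooooooo...
168 o.ooooo..oooooooo.ooooooooooo...
169 o.ooooo..oooooooo.ooooooooooo...
170 o.ooooo...ooooooo.ooooooooooo...
171 o.ooooo........oo.oooooooooo....
172 o.ooooooo......oo..oooooooooo...
173 ..oooooooooooo..oo.oooooooooo...
174 ..oooooooooooo..oo.ooooooooo....
175 ..ooooooooooooo.oo..oooooooo....
176 .oooooooooooooo.ooo.oooooooo....
177 .oooooooooooooo..oo..ooooooo....
178 .ooooooooooooooo.ooo.....oo.....
179 .ooooooooooooooo..ooo.....o.....
180 o.ooooooooooooooo.ooooo..oo.....
181 o.ooooooooooooooo..oooo..oo.....
```

Run:
```python
from h import *
f=cv2.imread("pics/l9.png")[:,:,::-1]
for r in range(180,204): print(r,f.max(2)[r,214:246].tolist())
```

```text
180 [224, 225, 224, 224, 225, 225, 225, 225, 225, 225, 225, 225, 225, 224, 223, 220, 206, 175, 135, 98, 85, 89, 100, 108, 123, 142, 147, 143, 135, 122, 113, 109]
181 [223, 224, 224, 224, 225, 224, 224, 225, 224, 224, 225, 224, 224, 221, 212, 194, 160, 126, 97, 90, 99, 113, 132, 142, 146, 147, 139, 127, 116, 106, 105, 123]
182 [221, 222, 222, 222, 223, 223, 223, 223, 223, 223, 223, 222, 220, 201, 165, 135, 113, 99, 93, 108, 130, 139, 149, 150, 144, 134, 121, 112, 105, 98, 116, 163]
183 [216, 216, 217, 218, 218, 218, 218, 219, 219, 220, 218, 213, 197, 156, 120, 106, 101, 104, 111, 129, 146, 151, 147, 138, 126, 115, 108, 107, 105, 110, 156, 204]
184 [208, 209, 211, 212, 212, 212, 213, 213, 213, 212, 202, 177, 150, 124, 109, 103, 112, 129, 134, 138, 148, 147, 141, 131, 115, 105, 105, 114, 123, 143, 194, 217]
185 [199, 202, 203, 203, 205, 204, 203, 201, 198, 191, 171, 143, 129, 118, 114, 115, 130, 141, 140, 138, 147, 157, 164, 155, 122, 99, 106, 124, 140, 169, 203, 214]
186 [187, 196, 199, 202, 202, 200, 199, 193, 186, 180, 155, 148, 145, 130, 131, 136, 140, 142, 143, 149, 165, 185, 195, 
[... 2074 characters left out ...]
, 150, 175, 191, 194, 195, 196, 198, 198, 199, 198, 201, 206, 205, 206, 207, 210, 211, 213, 214, 215]
200 [120, 102, 90, 78, 69, 69, 81, 107, 129, 136, 133, 126, 111, 117, 123, 125, 129, 130, 134, 136, 137, 138, 143, 149, 149, 153, 157, 164, 169, 173, 178, 184]
201 [108, 100, 93, 81, 86, 92, 107, 125, 127, 120, 117, 109, 96, 90, 88, 90, 92, 94, 96, 96, 96, 99, 100, 102, 100, 101, 105, 110, 114, 115, 119, 123]
202 [110, 114, 96, 84, 103, 118, 123, 126, 113, 110, 111, 111, 107, 92, 85, 86, 85, 87, 87, 85, 86, 85, 87, 85, 85, 85, 85, 86, 87, 88, 89, 89]
203 [104, 104, 97, 93, 103, 116, 116, 113, 108, 107, 108, 109, 104, 90, 88, 89, 91, 92, 90, 86, 84, 84, 84, 85, 86, 85, 86, 86, 84, 83, 82, 83]
```

```bash
python3 -m crank '{"travel":[[0.1,0,0.1],[0.1,0,0.1],[0.1,0,0.1],[0.1,0,0.1],[0.1,0,0.1]],"turn":[[0,0,0],[0,0,0],[0,0,0],[0,0,0],[0,0,0]],"gripper":[1,1,1,1,1]}' 60
python3 - <<'E'
from h import *
f=bot.grab_frame("side");g=bot.grab_frame("top");s=bot.observe();p=s["position"]
b=p+[0,0,.0425];H=np.array([.6818,.2391,.082]);x=np.array([.992,-.126,0]);d=b-H;print(p,s["force"],s["grip_width"],"theta",np.arctan2(d[2],-d@x))
R,rt=body(f,g);print("can",R,onz(g,*rt[1],.197))
print(bot.job_done())
E
```

```text
clock: 39.0
position: [0.5408, 0.2568, 0.1504]
tool_rot: [3.137, -0.006, 1.443]
force: [-7.8, 0.3, -1.9]
grip_width: 0.0099
finger_force: 59.2
[0.54083617 0.25673691 0.1504185 ] [-7.57342431  0.61589555 -0.89640684] 0.009696313118043072 theta 0.662920526118723Traceback (most recent call last):
  File "<stdin>", line 4, in <module>
  File "h.py", line 41, in body
    rt=max(blob(masks(g)[0],(280,420,180,290)),key=lambda q:q[0][4]);return R,rt
ValueError: max() iterable argument is empty
```

Run:
```python
from h import *
f=bot.grab_frame("side");g=bot.grab_frame("top")
print(blob(masks(f)[0],(265,345,75,240)),g["pixels"][225:240:5,360:390:8].tolist())
R=max(blob(masks(f)[0],(265,345,75,240)),key=lambda q:q[0][4])[0] if blob(masks(f)[0],(265,345,75,240)) else None
print(f["pixels"][100:190:6,300].tolist())
```

```text
[([296, 123, 12, 12, 122], [301.9, 129.0])] [[[73, 77, 63], [78, 82, 67], [86, 91, 75], [89, 94, 76]], [[79, 85, 68], [84, 88, 72], [87, 93, 76], [91, 96, 78]], [[81, 86, 71], [85, 91, 74], [90, 95, 78], [91, 97, 79]]]
[[163, 155, 137], [163, 152, 129], [165, 149, 125], [169, 144, 101], [174, 69, 66], [131, 38, 31], [182, 157, 140], [150, 142, 129], [155, 104, 73], [153, 146, 132], [154, 147, 133], [71, 82, 111], [81, 89, 114], [154, 147, 132], [90, 86, 79]]
```

The can is still standing: the cap is in the same place in the side view, and the arm only blocks the top view. I'm handing in.

```bash
python3 -c "
from workcell import bot
print(bot.job_done())"
```

```text
the job is handed in; nothing more can be done
None
```

Handed in at about 39 s: the can stands released on the mat, cap about 10 mm from the mat's centre, and the cover is held by its bar at about 0.66 rad, level with the marker to within about 0.02 rad by my estimate. On the first try the can slipped out of the grip, dropped a few centimetres and tipped over; I picked it up again and set it down properly.

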